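# Set out the parts of an open power-supply chassis

### The arm

A 7-joint arm with a two-finger parallel gripper is mounted at the origin on the work surface. World frame = base frame: x ahead of the robot, y to its left, z up, the work surface at z = 0. Lengths are in m, angles in rad, forces in N, time in s.
With the tool pointing down it reaches from about 0.425 to 0.825 m from the base axis. Payload 3.6 kg.
Tool frame: the origin (TCP) lies midway between the tips of the shut fingers; the grasp point (between the pads) lies 19 mm behind it; x points along the fingers, z is the direction in which the jaws open and shut, and the axes are right-handed (so a half turn about x gives the same grasp; the last joint's range is limited). The gripper opens to 93 mm and grips with 3 to 60 N. Pads are 15 mm wide; open, the fingers measure 128 mm over their backs; the gripper's body (75 mm by 188 mm) begins 65 mm behind the grasp point.
Start: joints at [1.258, 0.615, -0.013, 1.423, 0.008, 1.103, -0.04], TCP at [0.184, -0.623, 0.196] pointing down, gripper open.
Joint ranges: [-3.12, 3.12], [-0.3, 2.06], [-1.34, 1.32], [0.26, 2.42], [-1.36, 4.5], [0.01, 1.98], [-2.84, 2.84]. Speed limits (rad/s): [2.79, 2.79, 3.14, 3.14, 3.14, 3.14, 3.14].

### API

Orientations are given as a rotation vector (axis times angle).
In Python, from workcell import readout, viewer, env gives the robot as it stands.
- The arm moves only by the shell command python3 -m crank 'ROWS' [FORCE]. ROWS is JSON, a list of rows, each a list of 7 numbers: the shift along the world's x, y, z in cm, then the turn, a rotation vector about the world's x, y, z in degrees, then the opening, from 0 (shut) to 1 (fully open). In form: [[dx, dy, dz, rx, ry, rz, grip], ...]. A call has exactly 8 rows; each row shifts and turns the commanded pose from where the row before left it; what a row does not reach is not made up. A row lasts 1/10 s, in which the tool goes at most 50 mm and 8.59 degrees, less where a joint would pass 70% of its speed; a pose out of reach is approached as far as the arm can. A call is refused whole if a number of a shift passes 5 or a number of a turn 8.59, either way. A call with a gripper value outside its range is refused whole. The fingers move at their own pace and stop on an object; FORCE is the grip in N (left out, the last holds). Time passes only in rows, so rows that do not move let the fingers close, or fill a call up. It gives the time, the measured TCP pose, the force and the opening at its end, in the units of the state.
- readout.get_obs(): the state, without advancing time (a new reading comes with each control period).
- viewer.capture(name): name is "scene" or "top" or "wrist"; returns (picture, depth): 384x512x3 uint8, red, green, blue; 384x512 float32, m along the optical axis (not along the pixel's ray), 0 where there is no reading.
- viewer.camera_params(name): a dict with "fx", "fy", "cx", "cy" (pixels), "R" (3x3) and "t" (3): a world point X has camera coordinates R X + t. Camera axes: x right, y down, z forward; pixel columns grow to the right and rows downward; lengths in m; the calibration is good to about 2 mm. A picture is of the moment at which its call begins: read the wrist's pose just before it. camera_params takes no time and is no camera call; for the wrist camera it gives the pose at the moment of the call.
- env.close_job(): hands the job in, once; it reports no verdict.
The state is a dict: "time": time; "q": joint angles; "joint_velocities": joint speeds; "joint_efforts": joint torques, N m; "position": TCP position; "eef_rot": TCP orientation; "wrist_force": force on the tool from outside, world axes, zero at the start; "ft_torque": the same for the moment, N m; "gripper_width": finger opening in m.
Only numpy, scipy, OpenCV 4.12 (cv2) and the standard library are available. Lean on these libraries where they do the work, as an engineer would, in place of code of your own. Each camera call takes 0.05 s, during which the arm holds its last target.

### The job

Get this open power-supply chassis ready for screwing down: put the stubby screwdriver that was left on the chassis into the tool tray, turn the round transformer on its slack centre bolt until its tag block squarely faces the middle of the terminal strip, and swing the heatsink round the brass pillar that its slotted end is hooked on until the slot at its free end is centred over the tapped hole in the chassis floor. Keep the heatsink hooked on its pillar all the while, and leave everything else where it lies.

Things in the scene. Friction and masses are not known exactly. Their poses are not given: they have to be found in the camera images.
- chassis: open aluminium chassis tray, fixed, 300 (x) by 420 (y) mm; origin centred on its underside; floor top at z = 4 mm, edge flanges to 16 mm. Terminal strip on it: 24 by 84 mm (long along y), to 28 mm high, centred at (-93, 100) mm. Two spare brass pillars at (132, -190) and (132, 12) mm, 53 mm high
- heatsink: loose finned aluminium heatsink, 0.3 to 0.5 kg, slides freely; origin on its underside, on the pillar's axis when fully hooked; x along it to the free end. Fins x 20 to 158, y -22 to 22, 36 mm high. Slotted feet 36 wide, 5 thick: x -11 to 20 (slot 12.5 wide, bottom at x = 6.5) and 158 to 189 (slot 14 wide). Starts with the free end 0.7 to 1.25 rad short of its place, on chassis -x side
- free_slot (a point): point on the heatsink's underside, in the middle of the open slot at its free end, at x = 178 mm along the heatsink
- pillar (a point): foot of the fixed brass pillar on the chassis floor round which the heatsink swings, 10 mm in diameter, 42 mm high with a 7 mm thin stud on top; at chassis (60, -150) mm
- tapped_hole (a point): the small tapped hole (dark centre in a flush brass ring, 13 mm across) in the chassis floor at chassis (60, 28) mm, 178 mm from the pillar along the chassis +y axis: the free slot belongs over it
- transformer (a joint): angle of the transformer on its upright centre bolt, rad, growing anticlockwise seen from above: 0 when the tag block points along chassis +x, +pi or -pi when it faces the terminal strip (chassis -x). It turns stiffly either way (about 0.14 N m of friction) and stays where it is left; stops only at -6.2 and 6.2
- transformer_axis (a point): on the chassis floor, on the transformer's axis, at chassis (35, 100) mm. The transformer is a black round pot, 100 mm across, its top 45 mm above the floor (bolt head 53 mm), with a box-shaped tag block on its side: 42 mm wide, reaching 78 mm from the axis, from 1 to 27 mm above the floor, brass tags to 34 mm
- tag_block (a point): middle of the outer face of the transformer's tag block, 78 mm from the axis, 14 mm above the chassis floor
- tag_goal (a point): where that point is when the tag block squarely faces the middle of the terminal strip (fixed on the chassis, on the line from the transformer axis to the strip)
- screwdriver: stubby screwdriver lying on the chassis where the heatsink has to go, 70 g, 100 mm long; origin under its middle, x towards the blade; handle from x = -50 to 6 mm, 26 mm across and high (it does not roll), thin shank beyond
- tool_tray: open grey tray fixed on the bench, 190 (its x) by 120 (its y) mm outside, walls and floor 4 mm, 35 mm high; origin at the centre of its underside
- capacitor: standing can capacitor on the chassis floor, 35 mm across, 46 mm high (terminals to 50); origin at the centre of its underside. Bystander
- screw_pot: small white pot of screws on the chassis floor, 48 mm across, 24 mm high; origin at the centre of its underside. Bystander
- bracket: small steel angle bracket on the chassis floor, 60 (its x) by 24 by 22 mm high; origin at the centre of its underside. Bystander
- multimeter: green handheld multimeter lying on the bench, 185 (its x) by 90 by 52 mm high; origin at the centre of its underside. Bystander
- mains_filter: metal mains-filter can on the bench, 85 (its x; with tags 115) by 52 (with lugs 78) by 34 mm high; origin at the centre of its underside. Bystander
- pliers: combination pliers lying on the bench, 150 mm long along x, 65 mm wide, 14 mm high; origin below the middle. Bystander
Things that resemble listed ones, but are neither listed nor needed, are in the scene too. Leave any pink or purple look-alike of the screwdriver alone.

How it is judged:
At the end, for the whole second after the job is handed in: Heatsink flat, at rest, hooked on its pillar (within 6 mm), free slot within 5 mm of the tapped hole; tag block facing the middle of the terminal strip within 8 mm at its outer face (0.1 rad); screwdriver at rest in the tool tray, its middle inside the walls and under 34 mm high (horizontal distance between free_slot and tapped_hole below 0.005 m and horizontal distance between heatsink and pillar below 0.006 m and angle between heatsink's own z axis and vertical below 0.05 rad and linear speed of each of heatsink, screwdriver below 0.01 m/s and horizontal distance between tag_block and tag_goal below 0.008 m and x of screwdriver in the frame of tool_tray between -0.09 and 0.09 m and y of screwdriver in the frame of tool_tray between -0.055 and 0.055 m and height (world z) of screwdriver below 0.034 m); the robot touches nothing.
It fails at once if the heatsink comes off its pillar (hooked end more than 13 mm from fully hooked, or lifted more than 15 mm) (horizontal distance between heatsink and pillar above 0.013 m or z of heatsink in the frame of pillar above 0.015 m).
It fails at once if a bystander is shifted more than 20 mm or tipped over (distance of any of capacitor, screw_pot, bracket, multimeter, mains_filter, pliers from where it was at the start of the episode above 0.02 m or angle between any of capacitor, screw_pot, bracket's own z axis and vertical above 0.5 rad).
It also fails if it takes over 67 s, if anything falls off the work surface, if the arm or the gripper's body presses on something with over 40 N, if the wrist force passes 120 N, or if a joint passes its speed limit or range.

## Working session

There is one attempt and no reset: what is moved stays moved. The work goes in short steps, Python scripts to look and compute and a shell command to move; the robot and the scene stay as the last step left them, time stands still between calls to the robot, and variables do not carry over. Pictures are saved under pics/ and viewed, and the job is handed in when it is done.

```bash
ls; mkdir -p pics; python3 - <<'E'
from workcell import readout, viewer, env
import cv2, numpy as np
print(readout.get_obs())
for n in ("scene","top"):
    im,d=viewer.capture(n); np.savez(f"pics/{n}0.npz",im=im,d=d,**viewer.camera_params(n))
    cv2.imwrite(f"pics/{n}0.png",cv2.resize(im[:,:,::-1],(800,600)))
    p=viewer.camera_params(n);print(n,p)
E
```

```text
pics
{'time': 0.0, 'q': array([ 1.25752949,  0.61589696, -0.01261925,  1.42488638,  0.00809696,
        1.10339885, -0.04039804]), 'joint_velocities': array([-0.00130424,  0.00226255, -0.00019962, -0.00054165, -0.00105701,
        0.00097031, -0.00106088]), 'joint_efforts': array([-4.40465383e-04, -4.58939874e+01,  2.08805082e-01, -1.65746462e+01,
       -6.11058204e-02,  2.03454756e-02,  2.39015399e-04]), 'position': array([ 0.18362444, -0.62263945,  0.19439984]), 'eef_rot': array([ 0.99689198,  1.33345415, -0.99440622]), 'wrist_force': array([-0.35273771, -0.20323909, -0.41527263]), 'ft_torque': array([0.02828421, 0.00257294, 0.0002282 ]), 'gripper_width': 0.09285951361212179}
scene {'fx': 354.74774815389475, 'fy': 354.74774815389475, 'cx': 255.07618766925034, 'cy': 189.57265727366524, 'R': array([[ 0.72432731,  0.68944379, -0.00414903],
       [ 0.57498744, -0.60737866, -0.54816112],
       [-0.38044631,  0.39466243, -0.83636247]]), 't': array([-0.33920867, -0.25417137,  1.12412645])}
top {'fx': 367.06521478753797, 'fy': 367.06521478753797, 'cx': 253.10376626440902, 'cy': 191.7181251953445, 'R': array([[-2.34075367e-02, -9.99718908e-01, -3.76725948e-03],
       [-9.85578615e-01,  2.37078330e-02, -1.67549191e-01],
       [ 1.67591408e-01, -2.08983465e-04, -9.85856519e-01]]), 't': array([-0.00740153,  0.47154262,  1.06890464])}
```

View pics/scene0.png

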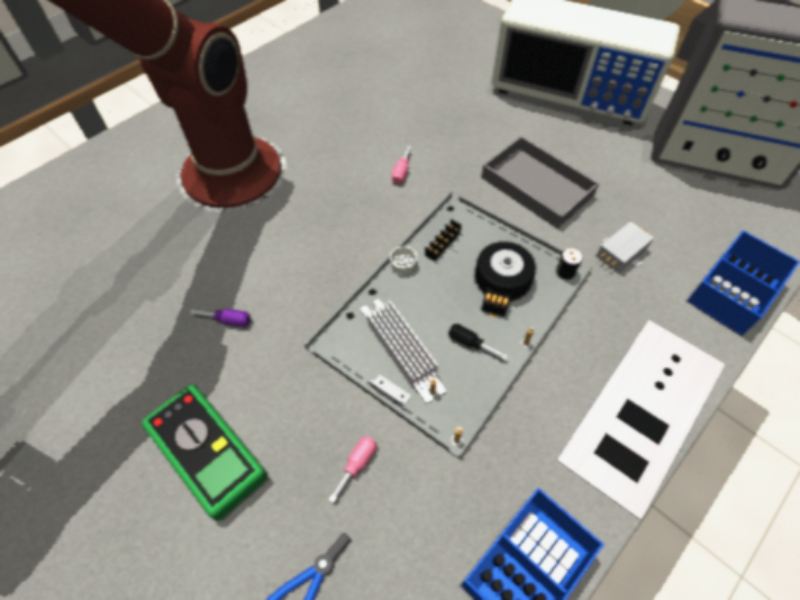

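View pics/top0.png

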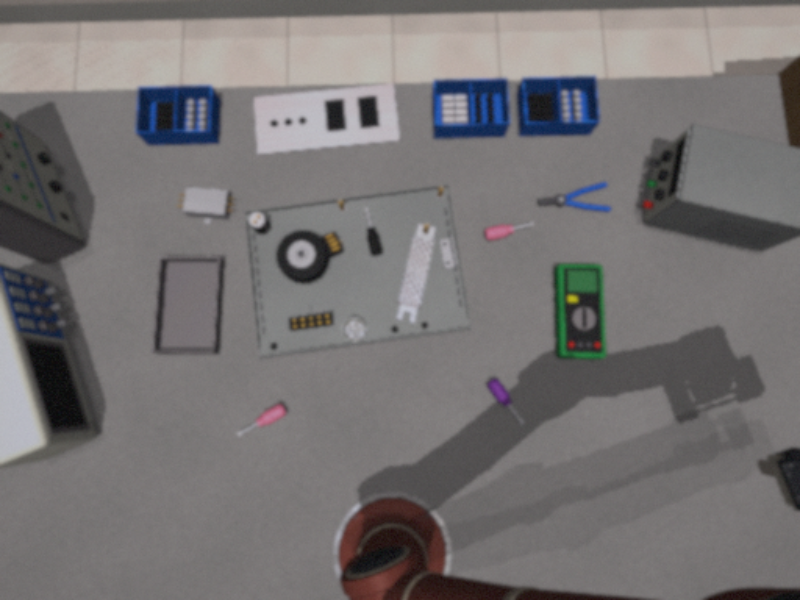

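The scene shows a black-handled screwdriver on the chassis at scene (475,342)/top (373,235). Possible confusions, in top view: pink (500,232), pink (265,418), purple (500,392). I pick the black one, since it's the only one on the chassis. Next I'll look at an enlarged crop.

```bash
cat > h.py <<'E'
import numpy as np, cv2
def load(f):
    z=np.load(f); return z['im'],z['d'],dict(fx=float(z['fx']),fy=float(z['fy']),cx=float(z['cx']),cy=float(z['cy']),R=z['R'],t=z['t'])
def onz(p,u,v,z):
    r=p['R'].T@np.array([(u-p['cx'])/p['fx'],(v-p['cy'])/p['fy'],1.]); c=-p['R'].T@p['t']
    return c+r*(z-c[2])/r[2]
def proj(p,X):
    q=p['R']@np.asarray(X,float)+p['t']; return np.array([p['fx']*q[0]/q[2]+p['cx'],p['fy']*q[1]/q[2]+p['cy']])
def crop(im,u0,v0,u1,v1,s,f):
    c=cv2.resize(im[v0:v1,u0:u1,::-1],None,fx=s,fy=s,interpolation=cv2.INTER_CUBIC); 
    cv2.imwrite(f,c)
E
python3 - <<'E'
from h import *
im,d,p=load('pics/top0.npz'); crop(im,150,112,310,232,5,'pics/topc.png')
E
```

```text
(no output)
```

View pics/topc.png

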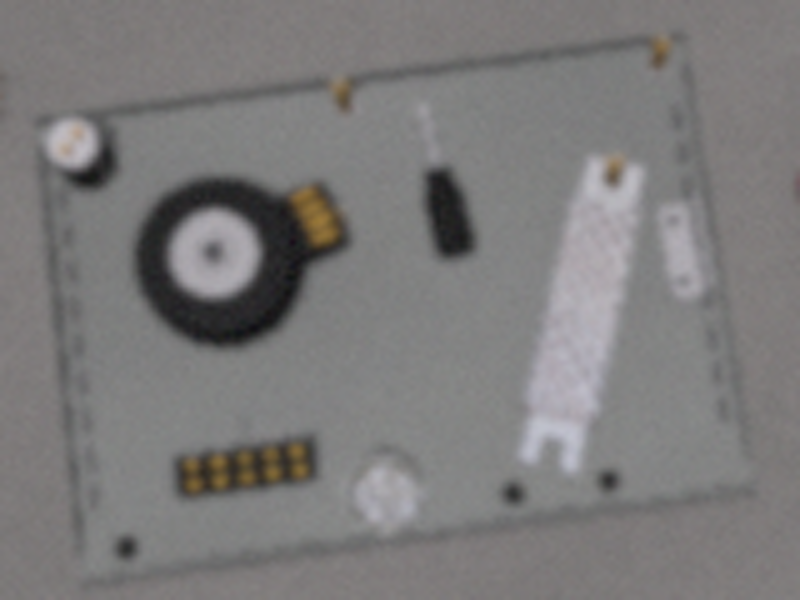

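```bash
cat >> h.py <<'E'
def px(x,y,s=5,u0=150,v0=112): return (u0+(x+.5)/s-.5, v0+(y+.5)/s-.5)
E
python3 - <<'E'
from h import *
from scipy.optimize import least_squares
im,d,p=load('pics/top0.npz')
obs=[((40,120),(150,210,16)),((688,38),(150,-210,16)),((755,490),(-150,-210,16)),((82,583),(-150,210,16)),
((212,252),(35,100,57)),((342,86),(132,12,53)),((661,44),(132,-190,53)),((614,163),(60,-150,48)),((246,467),(-93,100,28))]
def T(s,m):
    c,n=np.cos(s[2]),np.sin(s[2]); return np.array([s[0]+(c*m[0]-n*m[1])/1e3,s[1]+(n*m[0]+c*m[1])/1e3,m[2]/1e3])
f=lambda s:np.concatenate([proj(p,T(s,m))-px(*o) for o,m in obs])
r=least_squares(f,[.55,0,0],loss='soft_l1');print(r.x);print(np.round(r.fun.reshape(-1,2),2) if 0 else np.round(f(r.x).reshape(-1,2),2))
s=r.x
def inv(P):
    c,n=np.cos(s[2]),np.sin(s[2]);dx,dy=P[0]-s[0],P[1]-s[1];return np.round([1e3*(c*dx+n*dy),1e3*(-n*dx+c*dy)],1)
for n,xy,z in [('tagtop',(318,217),.038),('drv handle rear',(456,252),.02),('drv handle front',(436,170),.017),('tip',(422,103),.008),('fs slot bottom?',(553,440),.009),('footL',(527,462),.009),('footR',(573,472),.009),('finTL',(583,200),.04),('finTR',(638,205),.04),('finBL',(531,408),.04),('finBR',(590,422),.04),('pot',(388,492),.026),('hooked TL',(588,155),.009),('hooked TR',(643,165),.009),('cap',(76,142),.052)]:
    P=onz(p,*px(*xy),z);print(n,P.round(4),inv(P), 'depth z', end=' ')
    u,v=px(*xy);dd=d[int(round(v)),int(round(u))];C=np.array([(u-p['cx'])/p['fx'],(v-p['cy'])/p['fy'],1])*dd;print((p['R'].T@(C-p['t'])).round(3))
for n,m in [('pillar',(60,-150,4)),('hole',(60,28,4)),('axis',(35,100,4)),('strip',(-93,100,28))]: print(n,T(s,m).round(4),np.linalg.norm(T(s,m)[:2]).round(3))
# tray
for n,xy in [('tl',(162,258)),('tr',(223,257)),('br',(219,353)),('bl',(156,352))]: print(n,onz(p,*[(a+.5)*.64-.5 for a in xy],.035).round(3))
E
```

```text
[0.5392435  0.0592916  0.11081413]
[[-1.43 -0.59]
 [-0.07 -1.24]
 [ 1.17  0.92]
 [-0.96  0.79]
 [ 0.33  0.21]
 [-0.36 -0.42]
 [ 0.84 -0.48]
 [ 0.66  0.18]
 [-0.4   0.19]]
tagtop [0.5891 0.1016 0.038 ] [54.3 36.5] depth z [0.592 0.102 0.029]
drv handle rear [0.5695 0.0176 0.02  ] [ 25.4 -44.8] depth z [0.569 0.017 0.023]
drv handle front [0.6237 0.0293 0.017 ] [ 80.6 -39.1] depth z [0.621 0.029 0.026]
tip [0.6711 0.0379 0.008 ] [128.6 -35.8] depth z [0.672 0.038 0.006]
fs slot bottom? [ 0.4512 -0.04    0.009 ] [-98.5 -88.9] depth z [ 0.452 -0.04   0.007]
footL [ 0.4379 -0.0235  0.009 ] [-109.9  -71.1] depth z [ 0.439 -0.024  0.002]
footR [ 0.431  -0.0518  0.009 ] [-119.9  -98.4] depth z [ 0.432 -0.052  0.004]
finTL [ 0.5954 -0.0618  0.04  ] [  42.4 -126.6] depth z [ 0.605 -0.063  0.007]
finTR [ 0.5914 -0.0955  0.04  ] [  34.7 -159.6] depth z [ 0.601 -0.098  0.006]
finBL [ 0.4665 -0.0266  0.04  ] [-81.8 -77.3] depth z [ 0.471 -0.027  0.011]
finBR [ 0.4571 -0.062   0.04  ] [ -95.1 -111.4] depth z [ 0.461 -0.063  0.016]
pot [0.4192 0.0613 0.026 ] [-119.1   15.3] depth z [0.421 0.062 0.013]
hooked TL [ 0.6336 -0.0671  0.009 ] [  79.8 -136. ] depth z [ 0.635 -0.067  0.005]
hooked TR [ 0.6262 -0.1018  0.009 ] [  68.6 -169.7] depth z [ 0.626 -0.102  0.01 ]
cap [0.6363 0.248  0.052 ] [117.3 176.8] depth z [0.637 0.249 0.049]
pillar [ 0.6155 -0.0832  0.004 ] 0.621
hole [0.5958 0.0938 0.004 ] 0.603
axis [0.563  0.1625 0.004 ] 0.586
strip [0.4358 0.1484 0.028 ] 0.46
tl [0.567 0.44  0.035]
tr [0.566 0.319 0.035]
br [0.377 0.322 0.035]
bl [0.382 0.443 0.035]
```

```bash
python3 - <<'E'
from workcell import readout
from scipy.spatial.transform import Rotation as R
import numpy as np
o=readout.get_obs(); M=R.from_rotvec(o['eef_rot']).as_matrix();print(M.round(3)); print(np.degrees(np.arctan2(M[1,2],M[0,2])))
from h import *
im,d,p=load('pics/top0.npz')
import cv2
c=np.array([.5392435,.0592916]);a=.11081413
Rm=np.array([[np.cos(a),-np.sin(a)],[np.sin(a),np.cos(a)]])
for n,m in [('handle c',(54,-42.3)),('mid',(77,-40)),('tag66',(54.3,36.5)),('tagfinal66',(-31,100))]:
    w=c+Rm@(np.array(m)/1e3);print(n,w.round(4),np.degrees(np.arctan2(w[1],w[0])).round(1))
im,d,p=load('pics/scene0.npz');crop(im,190,110,400,300,3.8,'pics/scc.png')
E
```

```text
[[-0.001  0.959  0.283]
 [ 0.002  0.283 -0.959]
 [-1.    -0.    -0.002]]
-73.5646607104456
handle c [0.5976 0.0232] 2.2
mid [0.6202 0.0281] 2.6
tag66 [0.5892 0.1016] 9.8
tagfinal66 [0.4974 0.1553] 17.3
```

View pics/scc.png

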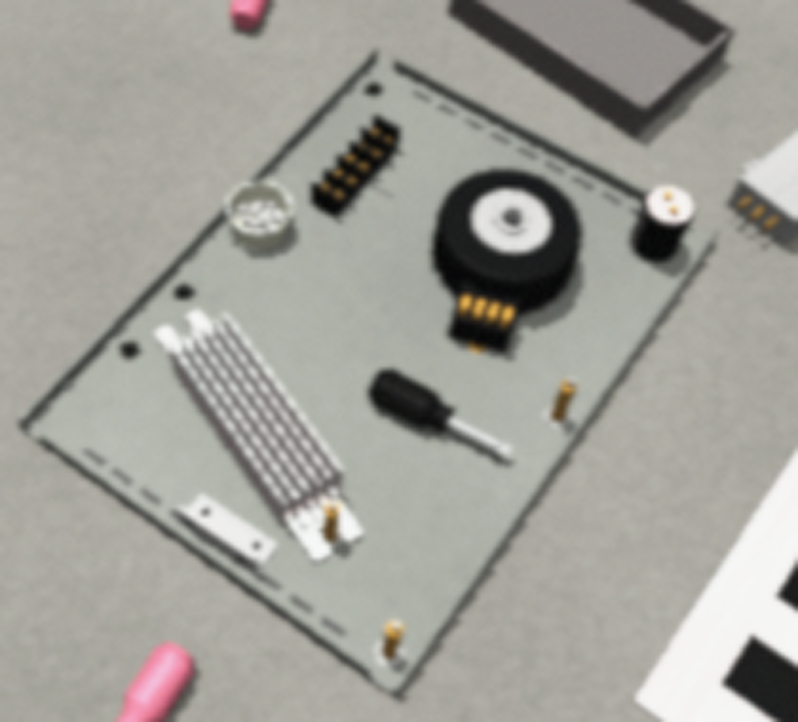

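The crop confirms that the black-handled driver is the one on the chassis, with its handle at crop (405,400). The tapped hole's brass just peeks out under the tag block at (475,348). I'll do the driver first, then the transformer, then the heatsink.

```bash
python3 -m crank '[[2.59,4.04,0,0,0,-0.34,0.6],[2.59,4.04,0,0,0,-0.34,0.6],[2.59,4.04,0,0,0,-0.34,0.6],[2.59,4.04,0,0,0,-0.34,0.6],[2.59,4.04,0,0,0,-0.34,0.6],[2.59,4.04,0,0,0,-0.34,0.6],[2.59,4.04,0,0,0,-0.34,0.6],[2.59,4.04,0,0,0,-0.34,0.6]]' 15 && python3 -m crank '[[2.59,4.04,0,0,0,-0.34,0.6],[2.59,4.04,0,0,0,-0.34,0.6],[2.59,4.04,0,0,0,-0.34,0.6],[2.59,4.04,0,0,0,-0.34,0.6],[2.59,4.04,0,0,0,-0.34,0.6],[2.59,4.04,0,0,0,-0.34,0.6],[1,1.5,0,0,0,-0.34,0.6],[0,0,0,0,0,0,0.6]]'
python3 - <<'E'
from workcell import readout, viewer
from h import *
o=readout.get_obs();p=viewer.camera_params('wrist');im,d=viewer.capture('wrist');np.savez('pics/w1.npz',im=im,d=d,**p)
cv2.imwrite('pics/w1.png',cv2.resize(im[:,:,::-1],(800,600)));print(o['position'],-p['R'].T@p['t'])
E
```

```text
time: 0.9
position: [0.3916, -0.2983, 0.1954]
eef_rot: [1.032, 1.313, -1.031]
wrist_force: [1.3, -0.9, 0.3]
gripper_width: 0.0561
time: 1.7
position: [0.5574, -0.0385, 0.1949]
eef_rot: [1.059, 1.301, -1.056]
wrist_force: [0.2, 1.0, -1.4]
gripper_width: 0.0556
[ 0.55741203 -0.03846771  0.1948727 ] [ 0.63374538 -0.02294503  0.38335155]
```

View pics/w1.png

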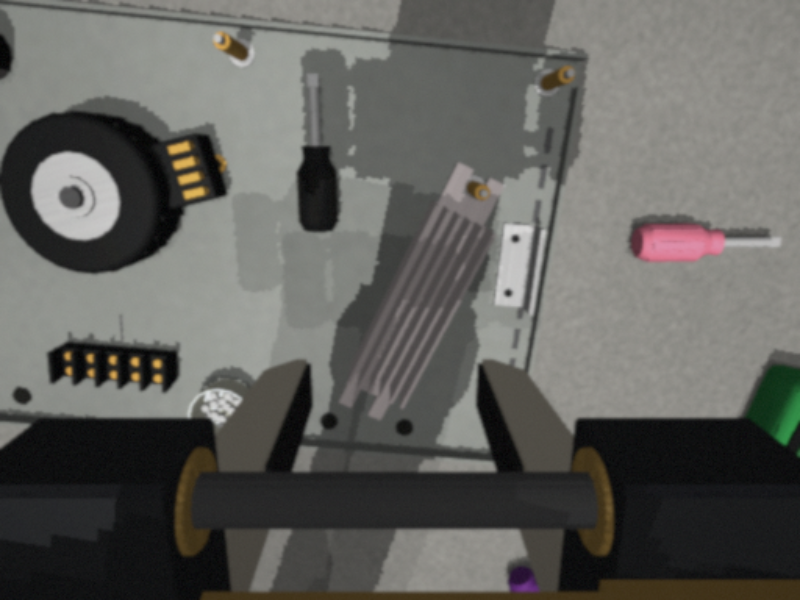

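Clear wrist view: the driver handle spans (318,150)–(320,228) with its blade at (312,76), and the pillar is at (480,190). I'll refit the chassis from this.

```bash
python3 - <<'E'
from h import *
from scipy.optimize import least_squares
im,d,p=load('pics/w1.npz')
q=lambda x,y:((x+.5)*.64-.5,(y+.5)*.64-.5)
obs=[((587,57),(150,-210,16)),((72,196),(35,100,57)),((222,41),(132,12,53)),((567,73),(132,-190,53)),((483,192),(60,-150,42)),((114,364),(-93,100,28)),((518,457),(-150,-210,16))]
def T(s,m):
    c,n=np.cos(s[2]),np.sin(s[2]); return np.array([s[0]+(c*m[0]-n*m[1])/1e3,s[1]+(n*m[0]+c*m[1])/1e3,m[2]/1e3])
f=lambda s:np.concatenate([proj(p,T(s,m))-q(*o) for o,m in obs])
r=least_squares(f,[.54,0.06,0.11],loss='soft_l1');s=r.x;print(s,'\n',f(s).reshape(-1,2).round(2))
for n,xy,z in [('h rear',(320,229),.017),('h front',(317,148),.017),('tip',(312,76),.012),('hL',(299,195),.017),('hR',(339,195),.017),('tagout',(209,170),.038),('brassrim',(223,163),.004),('fs l',(349,402),.009),('fs r',(377,414),.009),('finTL',(445,210),.040),('finBL',(358,392),.04)]:
    P=onz(p,*q(*xy),z); c,n2=np.cos(s[2]),np.sin(s[2]);dx,dy=P[:2]-s[:2]; print(n,P.round(4),np.round([1e3*(c*dx+n2*dy),1e3*(-n2*dx+c*dy)],1))
for n,m in [('pillar',(60,-150,4)),('hole',(60,28,4)),('axis',(35,100,4))]: print(n,T(s,m).round(4))
E
```

```text
[0.54146564 0.05909043 0.11426772] 
 [[ 2.72 -2.39]
 [-0.53  1.27]
 [-1.5  -1.9 ]
 [ 4.15  0.04]
 [ 0.55  0.22]
 [-3.72  5.98]
 [-0.31  6.49]]
h rear [0.57   0.0166 0.017 ] [ 23.5 -45.5]
h front [0.6225 0.0274 0.017 ] [ 76.9 -40.7]
tip [0.6658 0.0386 0.012 ] [121.1 -34.5]
hL [0.5899 0.0343 0.017 ] [ 45.2 -30.1]
hR [0.5954 0.0078 0.017 ] [ 47.7 -57.1]
tagout [0.5961 0.0889 0.038 ] [57.7 23.4]
brassrim [0.5991 0.091  0.004 ] [60.9 25.1]
fs l [ 0.4411 -0.0267  0.009 ] [-109.5  -73.8]
fs r [ 0.4355 -0.0499  0.009 ] [-117.7  -96.2]
finTL [ 0.6023 -0.062   0.04  ] [  46.6 -127.2]
finBL [ 0.466  -0.0312  0.04  ] [-85.3 -81.1]
pillar [ 0.6182 -0.0831  0.004 ]
hole [0.5979 0.0937 0.004 ]
axis [0.5648 0.1624 0.004 ]
```

```bash
python3 -m crank '[[1.95,3.05,0,0,0,0,0.6],[1.95,3.05,0,0,0,0,0.6],[0,0,-4,0,0,0,0.6],[0,0,-4,0,0,0,0.6],[0,0,-3,0,0,0,0.6],[0,0,-1,0,0,0,0.6],[0,0,0,0,0,0,0.6],[0,0,0,0,0,0,0.6]]'
python3 - <<'E'
from workcell import readout, viewer
from h import *
from scipy.spatial.transform import Rotation as R
im,d=viewer.capture('wrist');o=readout.get_obs();p=viewer.camera_params('wrist');np.savez('pics/w2.npz',im=im,d=d,**p)
M=R.from_rotvec(o['eef_rot']).as_matrix();print(o['position'],np.degrees(np.arctan2(M[1,2],M[0,2])))
cv2.imwrite('pics/w2.png',cv2.resize(im[:,:,::-1],(800,600)))
E
```

```text
time: 2.55
position: [0.5965, 0.0169, 0.077]
eef_rot: [1.064, 1.293, -1.062]
wrist_force: [0.0, 0.0, -0.4]
gripper_width: 0.0556
[0.59691734 0.01738163 0.07745987] -78.7329513596592
```

View pics/w2.png

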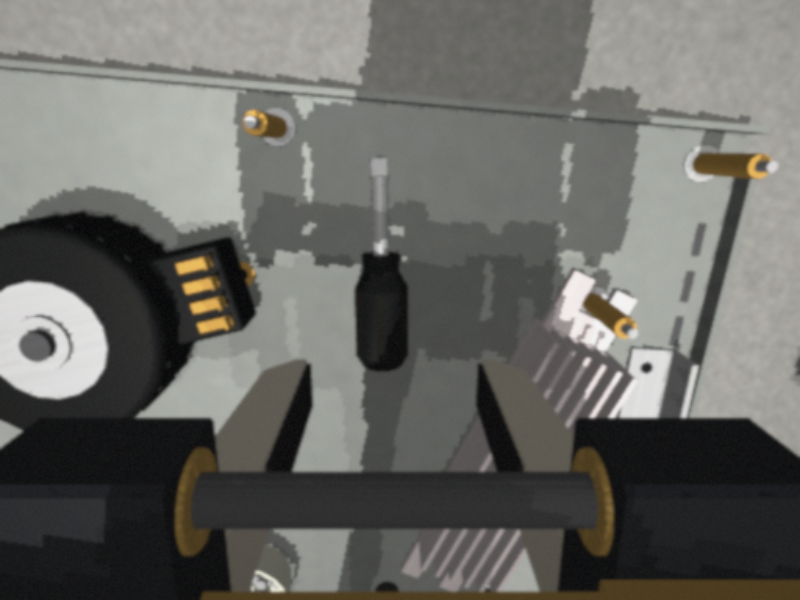

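```bash
python3 - <<'E'
from h import *
from scipy.optimize import least_squares
im,d,p=load('pics/w2.npz')
q=lambda x,y:((x+.5)*.64-.5,(y+.5)*.64-.5)
obs=[((37,345),(35,100,57)),((251,123),(132,12,53)),((767,166),(132,-190,53)),((625,327),(60,-150,44)),((282,127),(132,12,4)),((697,165),(132,-190,4)),((748,119),(150,-210,16))]
def T(s,m):
    c,n=np.cos(s[2]),np.sin(s[2]); return np.array([s[0]+(c*m[0]-n*m[1])/1e3,s[1]+(n*m[0]+c*m[1])/1e3,m[2]/1e3])
f=lambda s:np.concatenate([proj(p,T(s,m))-q(*o) for o,m in obs])
r=least_squares(f,[.54,0.06,0.11],loss='soft_l1');s=r.x;print(s,'\n',f(s).reshape(-1,2).round(2))
for n,xy,z in [('h rear',(383,369),.017),('h front',(381,252),.017),('tip',(378,157),.012),('hL',(355,310),.017),('hR',(408,310),.017),('brassrim',(254,272),.004)]:
    P=onz(p,*q(*xy),z); c,n2=np.cos(s[2]),np.sin(s[2]);dx,dy=P[:2]-s[:2]; print(n,P.round(4),np.round([1e3*(c*dx+n2*dy),1e3*(-n2*dx+c*dy)],1))
for n,m in [('pillar',(60,-150,4)),('hole',(60,28,4)),('axis',(35,100,4))]: print(n,T(s,m).round(4))
E
```

```text
[0.54173741 0.06071992 0.11670818] 
 [[-1.54  1.83]
 [-0.77 -0.49]
 [ 3.52  0.18]
 [-0.53 -0.22]
 [-3.24  0.16]
 [ 3.33 -1.26]
 [14.66  4.41]]
h rear [0.567  0.0171 0.017 ] [ 20.  -46.3]
h front [0.6254 0.0293 0.017 ] [ 79.5 -40.9]
tip [0.6677 0.039  0.012 ] [122.5 -36.2]
hL [0.5948 0.0364 0.017 ] [ 49.9 -30.4]
hR [0.5998 0.011  0.017 ] [ 51.9 -56.1]
brassrim [0.6005 0.0899 0.004 ] [61.7 22.1]
pillar [ 0.6188 -0.0813  0.004 ]
hole [0.5981 0.0955 0.004 ]
axis [0.5649 0.1641 0.004 ]
```

```bash
python3 -m crank '[[0,0.6,0,0,0,0,0.6],[0,0,-3,0,0,0,0.6],[0,0,-2.5,0,0,0,0.6],[0,0,-1.1,0,0,0,0.6],[0,0,0,0,0,0,0.6],[0,0,0,0,0,0,0.1],[0,0,0,0,0,0,0.1],[0,0,0,0,0,0,0.1]]' 20 && python3 -m crank '[[0,0,0,0,0,0,0.1],[0,0,0,0,0,0,0.1],[0,0,1,0,0,0,0.1],[0,0,3,0,0,0,0.1],[0,0,4,0,0,0,0.1],[0,0,4,0,0,0,0.1],[0,0,0,0,0,0,0.1],[0,0,0,0,0,0,0.1]]'
python3 - <<'E'
from workcell import readout, viewer
from h import *
im,d=viewer.capture('wrist');cv2.imwrite('pics/w3.png',cv2.resize(im[:,:,::-1],(600,450)))
E
```

```text
time: 3.4
position: [0.5965, 0.0242, 0.0108]
eef_rot: [1.063, 1.294, -1.061]
wrist_force: [-0.3, -0.9, 0.5]
gripper_width: 0.0366
time: 4.2
position: [0.5961, 0.0242, 0.1311]
eef_rot: [1.064, 1.294, -1.06]
wrist_force: [-0.1, -0.1, -0.9]
gripper_width: 0.0089
```

View pics/w3.png

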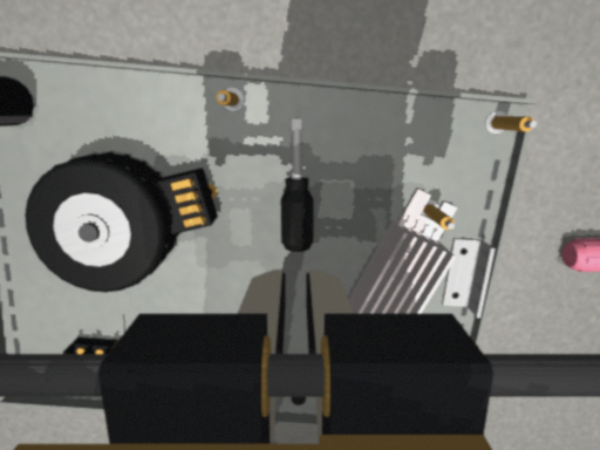

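```bash
python3 - <<'E'
from workcell import readout, viewer
from h import *
o=readout.get_obs();p=viewer.camera_params('wrist');im,d=viewer.capture('wrist');np.savez('pics/w4.npz',im=im,d=d,**p);print(o['position'])
crop(im,200,80,320,260,4,'pics/w4.png')
k=512/600
for n,xy,z in [('h rear',(297,251),.017),('h front',(296,178),.017),('tip',(296,120),.012),('hL',(281,215),.017),('hR',(313,215),.017)]:
    u,v=[(a+.5)*k-.5 for a in xy]; P=onz(p,u,v,z);dd=d[int(round(v)),int(round(u))];C=np.array([(u-p['cx'])/p['fx'],(v-p['cy'])/p['fy'],1])*dd;print(n,P.round(4),(p['R'].T@(C-p['t'])).round(3))
print(p['R'].round(3),-p['R'].T@p['t'])
# tip of the tool in image
print(proj(p,o['position']),proj(p,o['position']+[0,0,.019]))
E
```

```text
[0.5949139  0.02411974 0.12960113]
h rear [0.5655 0.0169 0.017 ] [0.561 0.016 0.004]
h front [0.6228 0.0293 0.017 ] [0.624 0.03  0.025]
tip [0.6643 0.0376 0.012 ] [0.664 0.038 0.017]
hL [0.5922 0.035  0.017 ] [0.594 0.035 0.023]
hR [0.5971 0.0106 0.017 ] [0.593 0.009 0.002]
[[ 0.197 -0.98  -0.   ]
 [-0.942 -0.189  0.279]
 [-0.273 -0.055 -0.96 ]] [0.67139488 0.03952895 0.31800638]
[252.03314197 230.43669832] [252.04181403 243.98441601]
```

View pics/w4.png

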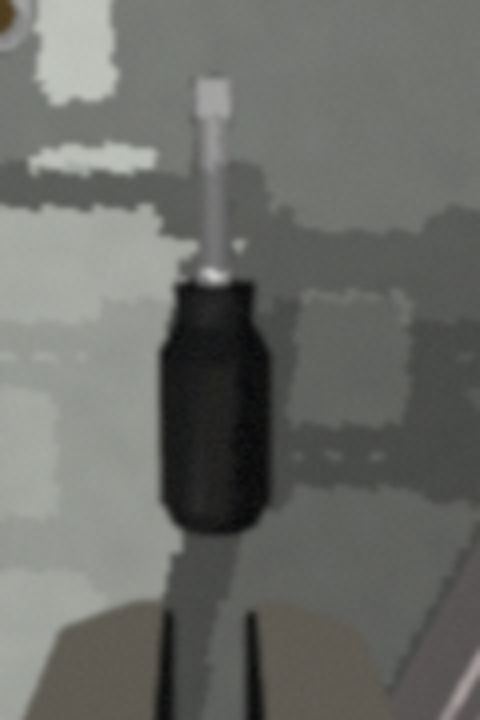

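The driver hasn't moved. The fingers hadn't finished closing when I lifted. I'll retry slightly lower and check the grip before lifting.

```bash
python3 -m crank '[[-0.4,-0.1,0,0,0,0,0.6],[0,0,0,0,0,0,0.6],[0,0,-4,0,0,0,0.6],[0,0,-4,0,0,0,0.6],[0,0,-3,0,0,0,0.6],[0,0,-1.2,0,0,0,0.6],[0,0,0,0,0,0,0.6],[0,0,0,0,0,0,0.1]]' 25 && python3 -m crank '[[0,0,0,0,0,0,0.1],[0,0,0,0,0,0,0.1],[0,0,0,0,0,0,0.1],[0,0,0,0,0,0,0.1],[0,0,0,0,0,0,0.1],[0,0,0,0,0,0,0.1],[0,0,0,0,0,0,0.1],[0,0,0,0,0,0,0.1]]'
```

```text
time: 5.1
position: [0.5924, 0.0233, 0.0084]
eef_rot: [1.063, 1.295, -1.061]
wrist_force: [0.8, -0.5, 0.2]
gripper_width: 0.0515
time: 5.9
position: [0.5914, 0.0232, 0.0075]
eef_rot: [1.062, 1.296, -1.062]
wrist_force: [0.2, 0.3, -0.2]
gripper_width: 0.0091
```

```bash
python3 - <<'E'
from workcell import readout, viewer
from h import *
im,d=viewer.capture('wrist');im2,_=viewer.capture('scene')
a=cv2.resize(im,(400,300));b=cv2.resize(im2[130:250,230:390],(400,300))
cv2.imwrite('pics/w5.png',np.vstack([a,b])[:,:,::-1])
E
```

```text
(no output)
```

View pics/w5.png

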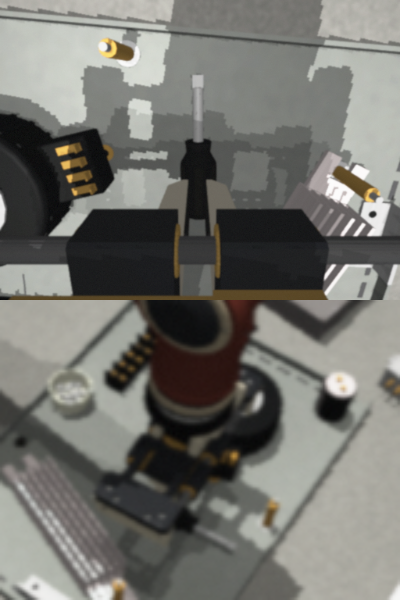

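```bash
python3 - <<'E'
from workcell import readout, viewer
from h import *
im,d=viewer.capture('wrist');crop(im,190,150,320,290,4.2,'pics/w6.png')
p=viewer.camera_params('wrist');o=readout.get_obs()
print(o['gripper_width'],proj(p,o['position']))
for z in (0,.017): 
  for X in ((.566,.017),(.605,.0255)): print(z,X,proj(p,[*X,z]))
for v in (200,215,225,232,238,245): print(v,d[v,225:280:5].round(3))
E
```

```text
0.009134615103600559 [252.11239471 230.44170264]
0 (0.566, 0.017) [253.73139344 264.21110935]
0 (0.605, 0.0255) [252.74118864 204.51444881]
0.017 (0.566, 0.017) [253.87577556 278.07373057]
0.017 (0.605, 0.0255) [252.80881771 214.05182376]
200 [0.202 0.201 0.187 0.181 0.179 0.18  0.18  0.18  0.182 0.184 0.202]
215 [0.204 0.185 0.181 0.179 0.178 0.178 0.179 0.179 0.178 0.181 0.184]
225 [0.207 0.206 0.183 0.18  0.179 0.178 0.178 0.179 0.18  0.182 0.186]
232 [0.208 0.175 0.176 0.183 0.181 0.179 0.181 0.182 0.175 0.177 0.175]
238 [0.168 0.167 0.168 0.172 0.182 0.181 0.181 0.181 0.168 0.169 0.168]
245 [0.16  0.16  0.16  0.163 0.184 0.181 0.182 0.183 0.16  0.16  0.16 ]
```

View pics/w6.png

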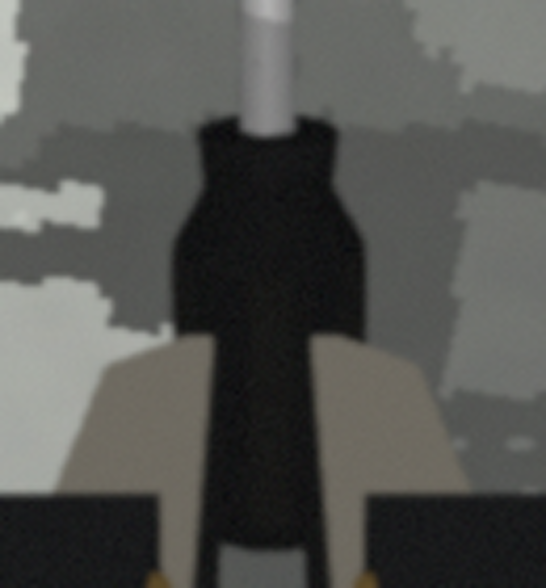

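```bash
python3 - <<'E'
from workcell import readout, viewer
from h import *
im,d=viewer.capture('wrist');p=viewer.camera_params('wrist');o=readout.get_obs()
print(o['position'],p['R']@o['position']+p['t'])
for u,v in ((235,233),(240,234),(270,234),(275,238),(252,232),(252,215),(252,200),(200,150),(300,200),(320,150)):
    C=np.array([(u-p['cx'])/p['fx'],(v-p['cy'])/p['fy'],1])*d[v,u];print(u,v,(p['R'].T@(C-p['t'])).round(4))
E
```

```text
[0.59145892 0.02319893 0.00747544] [6.87327538e-05 2.24014038e-02 2.02734702e-01]
235 233 [0.5996 0.0337 0.0352]
240 234 [0.5985 0.031  0.0325]
270 234 [0.603  0.0163 0.0362]
275 238 [0.6033 0.0141 0.0409]
252 232 [0.5995 0.0249 0.0295]
252 215 [0.6087 0.0267 0.0292]
252 200 [0.6157 0.0281 0.0259]
200 150 [0.6322 0.0613 0.0043]
300 200 [ 0.6143 -0.0011  0.0031]
320 150 [ 0.6453 -0.0054  0.0026]
```

The fingers shut above the handle. The wrist depth puts the visible fingertips at z≈0.033 while the reported TCP is 0.0075, so the tips sit about 25 mm higher than reported. I'll open and go lower in small steps while watching the force.

```bash
python3 -m crank '[[0,0,0,0,0,0,0.6],[0,0,0,0,0,0,0.6],[0,0,0,0,0,0,0.6],[0,0,0,0,0,0,0.6],[0,0,0,0,0,0,0.6],[0,0,0,0,0,0,0.6],[0,0,-0.3,0,0,0,0.6],[0,0,0,0,0,0,0.6]]' 25; python3 - <<'E'
from workcell import readout, viewer
from h import *
im,d=viewer.capture('wrist');p=viewer.camera_params('wrist');o=readout.get_obs();print(o['position'],o['wrist_force'])
crop(im,150,150,350,290,4,'pics/w7.png')
for v in range(214,250,4): print(v,d[v,180:210:5].round(3),d[v,295:325:5].round(3))
E
```

```text
time: 6.9
position: [0.5911, 0.0231, 0.0041]
eef_rot: [1.062, 1.297, -1.063]
wrist_force: [-0.1, -0.5, -0.1]
gripper_width: 0.0557
[0.59119838 0.02313323 0.00423839] [ 0.33657209  0.29545372 -0.6682726 ]
214 [0.2   0.201 0.202 0.202 0.201 0.2  ] [0.2   0.201 0.201 0.201 0.201 0.2  ]
218 [0.201 0.201 0.202 0.202 0.201 0.202] [0.201 0.202 0.201 0.2   0.201 0.201]
222 [0.201 0.202 0.202 0.203 0.202 0.201] [0.202 0.202 0.202 0.202 0.202 0.202]
226 [0.203 0.202 0.202 0.203 0.203 0.203] [0.203 0.203 0.201 0.203 0.203 0.203]
230 [0.203 0.202 0.178 0.178 0.204 0.202] [0.203 0.204 0.204 0.178 0.178 0.203]
234 [0.173 0.172 0.174 0.177 0.204 0.205] [0.204 0.203 0.178 0.174 0.173 0.173]
238 [0.168 0.168 0.167 0.172 0.206 0.205] [0.206 0.206 0.177 0.171 0.168 0.168]
242 [0.163 0.163 0.165 0.169 0.206 0.204] [0.206 0.206 0.178 0.167 0.163 0.163]
246 [0.159 0.159 0.162 0.168 0.207 0.206] [0.206 0.207 0.178 0.161 0.158 0.159]
```

View pics/w7.png

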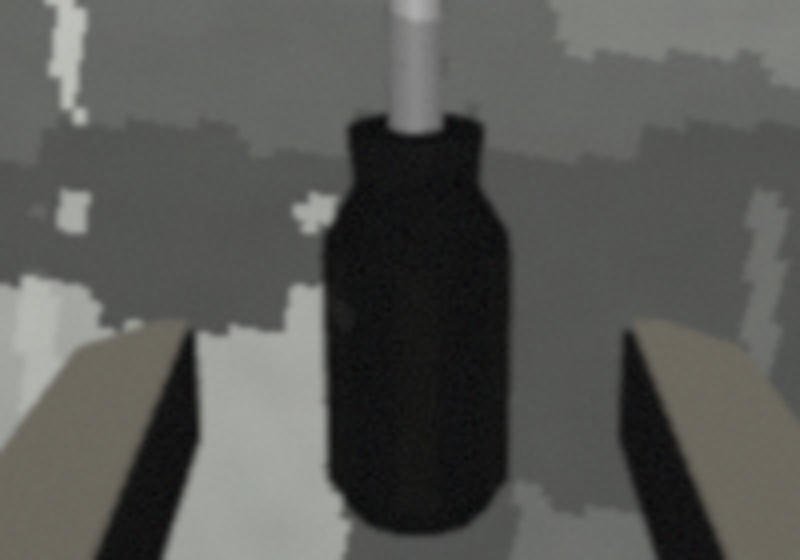

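```bash
python3 -m crank '[[0,0,-1,0,0,0,0.6],[0,0,-0.5,0,0,0,0.6],[0,0,-0.3,0,0,0,0.6],[0,0,0,0,0,0,0.6],[0,0,0,0,0,0,0.1],[0,0,0,0,0,0,0.1],[0,0,0,0,0,0,0.1],[0,0,0,0,0,0,0.1]]' 25; python3 -m crank '[[0,0,0,0,0,0,0.1],[0,0,0,0,0,0,0.1],[0,0,0,0,0,0,0.1],[0,0,0,0,0,0,0.1],[0,0,0,0,0,0,0.1],[0,0,0,0,0,0,0.1],[0,0,1,0,0,0,0.1],[0,0,1,0,0,0,0.1]]'
```

```text
time: 7.75
position: [0.5917, 0.0232, -0.0132]
eef_rot: [1.063, 1.296, -1.062]
wrist_force: [-0.1, 0.1, 0.0]
gripper_width: 0.0284
time: 8.55
position: [0.591, 0.0233, 0.0068]
eef_rot: [1.062, 1.297, -1.063]
wrist_force: [0.3, 0.2, -1.0]
gripper_width: 0.0256
```

Held at 25.6 mm, as expected for a 26 mm handle. Next I'll carry it to the tray, whose centre is about (0.473, 0.381).

```bash
python3 -m crank '[[0,0,3,0,0,0,0.1],[0,0,4,0,0,0,0.1],[0,0,3,0,0,0,0.1],[-1.84,4.4,0,0,0,0,0.1],[-1.84,4.4,0,0,0,0,0.1],[-1.84,4.4,0,0,0,0,0.1],[-1.84,4.4,0,0,0,0,0.1],[-1.84,4.4,0,0,0,0,0.1]]'; python3 -m crank '[[-1.84,4.4,0,0,0,0,0.1],[-1.84,4.4,0,0,0,0,0.1],[-1.84,4.4,0,0,0,0,0.1],[0,0,0,0,0,0,0.1],[0,0,0,0,0,0,0.1],[0,0,0,0,0,0,0.1],[0,0,0,0,0,0,0.1],[0,0,0,0,0,0,0.1]]'
python3 - <<'E'
from workcell import readout, viewer
from h import *
o=readout.get_obs();p=viewer.camera_params('wrist');im,d=viewer.capture('wrist');np.savez('pics/w8.npz',im=im,d=d,**p)
cv2.imwrite('pics/w8.png',cv2.resize(im[:,:,::-1],(800,600)));print(o['position'])
E
```

```text
time: 9.35
position: [0.4987, 0.2449, 0.1075]
eef_rot: [1.063, 1.296, -1.061]
wrist_force: [1.3, 0.4, -0.7]
gripper_width: 0.0255
time: 10.15
position: [0.4453, 0.3736, 0.1067]
eef_rot: [1.064, 1.294, -1.064]
wrist_force: [-0.2, 1.1, -1.1]
gripper_width: 0.0261
[0.44532694 0.37357793 0.1066893 ]
```

View pics/w8.png

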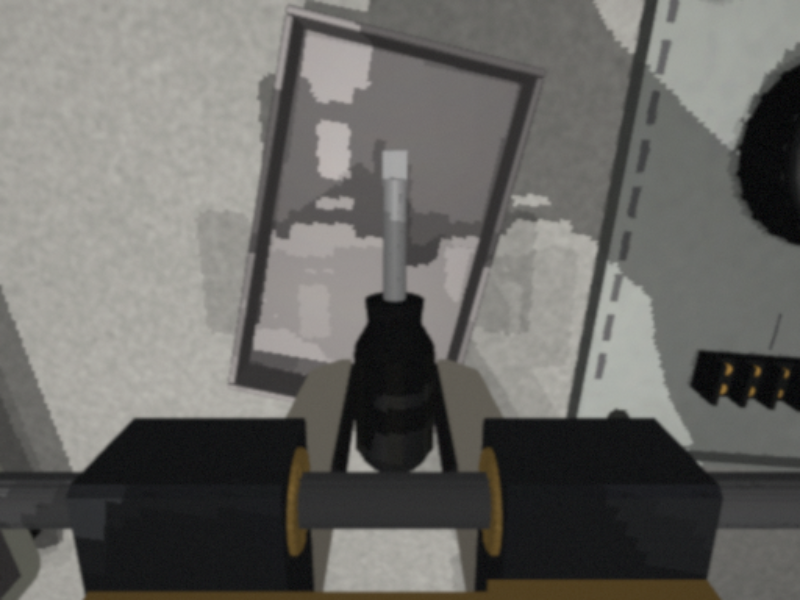

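```bash
python3 -m crank '[[0.2,0.2,-4,0,0,0,0.1],[0,0,-4,0,0,0,0.1],[0,0,-2,0,0,0,0.1],[0,0,-1,0,0,0,0.1],[0,0,-0.6,0,0,0,0.1],[0,0,0,0,0,0,0.1],[0,0,0,0,0,0,0.1],[0,0,0,0,0,0,0.45]]'; python3 -m crank '[[0,0,0,0,0,0,0.45],[0,0,0,0,0,0,0.45],[0,0,0,0,0,0,0.45],[0,0,3,0,0,0,0.45],[0,0,4,0,0,0,0.45],[0,0,4,0,0,0,0.45],[0,0,2,0,0,0,0.45],[0,0,0,0,0,0,0.45]]'
python3 - <<'E'
from workcell import readout, viewer
from h import *
o=readout.get_obs();p=viewer.camera_params('wrist');im,d=viewer.capture('wrist');np.savez('pics/w9.npz',im=im,d=d,**p)
cv2.imwrite('pics/w9.png',cv2.resize(im[:,:,::-1],(800,600)));print(o['position'])
E
```

```text
time: 11.0
position: [0.4472, 0.3779, -0.0081]
eef_rot: [1.065, 1.296, -1.06]
wrist_force: [-0.1, 0.9, 0.7]
gripper_width: 0.0306
time: 11.8
position: [0.4483, 0.379, 0.1242]
eef_rot: [1.069, 1.295, -1.055]
wrist_force: [-0.1, 0.1, 0.1]
gripper_width: 0.0421
[0.44825313 0.3789548  0.12421858]
```

View pics/w9.png

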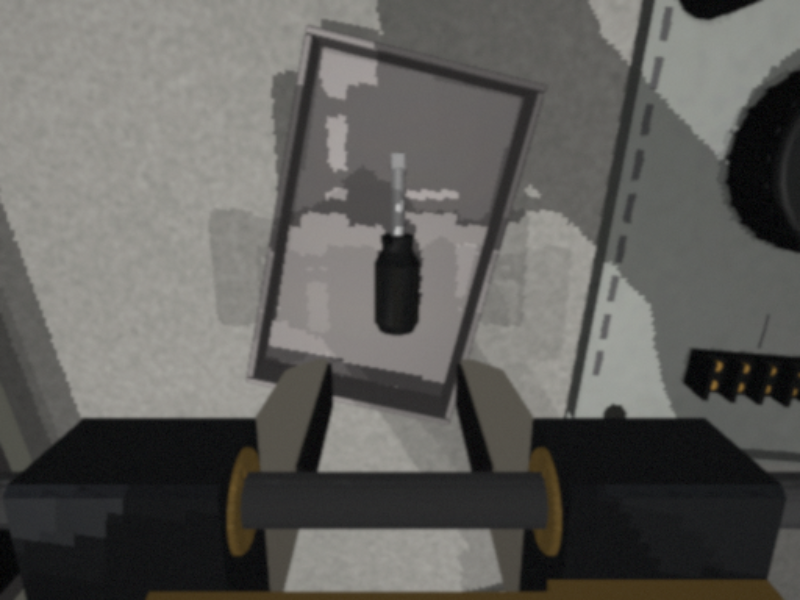

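The driver lies in the tray at (397,285), clear of the walls. The transformer is next: I'll grip the tag block across its 42 mm width.

```bash
python3 -m crank '[[1.18,-2.31,0,0,0,8.475,0.75],[1.18,-2.31,0,0,0,8.475,0.75],[1.18,-2.31,0,0,0,8.475,0.75],[1.18,-2.31,0,0,0,8.475,0.75],[1.18,-2.31,0,0,0,8.475,0.75],[1.18,-2.31,0,0,0,8.475,0.75],[1.18,-2.31,0,0,0,8.475,0.75],[1.18,-2.31,0,0,0,8.475,0.75]]'; python3 -m crank '[[1.18,-2.31,0,0,0,8.475,0.75],[1.18,-2.31,0,0,0,8.475,0.75],[1.18,-2.31,0,0,0,8.475,0.75],[1.18,-2.31,0,0,0,8.475,0.75],[0,0,0,0,0,0,0.75],[0,0,-2,0,0,0,0.75],[0,0,0,0,0,0,0.75],[0,0,0,0,0,0,0.75]]'
cat > w.py <<'E'
import sys
from workcell import readout, viewer
from h import *
from scipy.spatial.transform import Rotation as R
o=readout.get_obs();p=viewer.camera_params('wrist');im,d=viewer.capture('wrist');n=sys.argv[1];np.savez(f'pics/{n}.npz',im=im,d=d,**p)
cv2.imwrite(f'pics/{n}.png',cv2.resize(im[:,:,::-1],(800,600)))
M=R.from_rotvec(o['eef_rot']).as_matrix();print(o['position'].round(4),'jaw',np.degrees(np.arctan2(M[1,2],M[0,2])).round(1),'tilt',M[2,0].round(4),o['q'].round(2))
E
python3 w.py w10
```

```text
time: 12.65
position: [0.5398, 0.1909, 0.1185]
eef_rot: [0.143, 1.57, -0.145]
wrist_force: [0.2, 0.5, 0.1]
gripper_width: 0.0696
time: 13.45
position: [0.5866, 0.1009, 0.0996]
eef_rot: [-0.315, 1.55, 0.317]
wrist_force: [0.3, 0.5, 0.1]
gripper_width: 0.0694
[0.5866 0.1009 0.0996] jaw 23.1 tilt -1.0 [ 0.13  0.7  -0.57  1.69  0.46  0.9  -0.22]
```

View pics/w10.png

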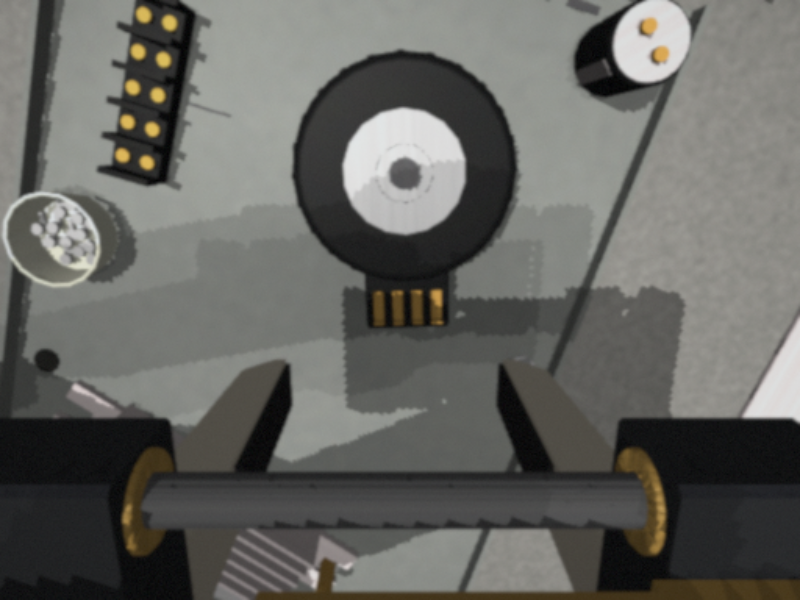

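```bash
python3 - <<'E'
from h import *
im,d,p=load('pics/w10.npz')
q=lambda x,y:((x+.5)*.64-.5,(y+.5)*.64-.5)
for n,xy,z in [('bolt',(405,174),.057),('tagL',(368,326),.031),('tagR',(448,326),.031),('pot L',(295,165),.049),('pot R',(517,165),.049),('potT',(405,51),.049),('potB',(405,278),.049),('stripTL',(138,0),.028),('stripBL',(115,165),.028),('stripBR',(162,178),.028)]:
    u,v=q(*xy);P=onz(p,u,v,z);print(n,P.round(4))
# hough refine strip via tag dots
a=[onz(p,*q(*xy),.028) for xy in [(143,15),(169,22),(137,51),(163,59),(132,86),(158,94),(127,120),(152,131),(122,155),(147,162)]]
a=np.array(a);print(a.round(4),a.mean(0))
E
```

```text
bolt [0.5652 0.164  0.057 ]
tagL [0.5787 0.0867 0.031 ]
tagR [0.6161 0.1027 0.031 ]
pot L [0.52   0.1485 0.049 ]
pot R [0.6087 0.1863 0.049 ]
potT [0.5459 0.2089 0.049 ]
potB [0.584  0.1209 0.049 ]
stripTL [0.4295 0.1851 0.028 ]
stripBL [0.4384 0.1129 0.028 ]
stripBR [0.4605 0.1159 0.028 ]
[[0.4331 0.1802 0.028 ]
 [0.4444 0.182  0.028 ]
 [0.4346 0.1651 0.028 ]
 [0.4462 0.1665 0.028 ]
 [0.4364 0.15   0.028 ]
 [0.4483 0.1513 0.028 ]
 [0.4382 0.1348 0.028 ]
 [0.4502 0.1347 0.028 ]
 [0.4402 0.1187 0.028 ]
 [0.4519 0.1202 0.028 ]] [0.44237367 0.15035748 0.028     ]
```

```bash
python3 -m crank '[[0.64,0.33,0,0,0,2,0.75],[0,0,-4,0,0,0,0.75],[0,0,-4,0,0,0,0.75],[0,0,-2,0,0,0,0.75],[0,0,-1,0,0,0,0.75],[0,0,0,0,0,0,0.75],[0,0,0,0,0,0,0.3],[0,0,0,0,0,0,0.3]]' 20;  python3 -m crank '[[0,0,0,0,0,0,0.3],[0,0,0,0,0,0,0.3],[0,0,0,0,0,0,0.3],[0,0,0,0,0,0,0.3],[0,0,0,0,0,0,0.3],[0,0,0,0,0,0,0.3],[0,0,0,0,0,0,0.3],[0,0,0,0,0,0,0.3]]'; python3 w.py w11
python3 - <<'E'
# arc deltas in cm per 8.5deg step clockwise about axis
import numpy as np
ax=np.array([.565,.164]);r=.066;a=-64.9
P=[ax+r*np.array([np.cos(np.radians(t)),np.sin(np.radians(t))]) for t in np.linspace(a,-173.6,15)]
print((np.diff(P,axis=0)*100).round(2).tolist(), (173.6-64.9)/14)
E
```

```text
time: 14.3
position: [0.5957, 0.1039, -0.0078]
eef_rot: [-0.342, 1.54, 0.343]
wrist_force: [-0.3, 1.0, -0.1]
gripper_width: 0.0579
time: 15.1
position: [0.594, 0.1027, -0.0087]
eef_rot: [-0.344, 1.544, 0.342]
wrist_force: [-2.0, -2.1, 6.5]
gripper_width: 0.0421
[ 0.594   0.1027 -0.0087] jaw 25.0 tilt -1.0 [ 0.08  0.85 -0.49  1.74  0.57  0.7  -0.28]
[[-0.83, -0.32], [-0.87, -0.21], [-0.89, -0.09], [-0.89, 0.03], [-0.88, 0.15], [-0.85, 0.27], [-0.81, 0.38], [-0.75, 0.49], [-0.68, 0.59], [-0.59, 0.67], [-0.49, 0.74], [-0.39, 0.8], [-0.28, 0.85], [-0.16, 0.88]] 7.764285714285713
```

View pics/w11.png

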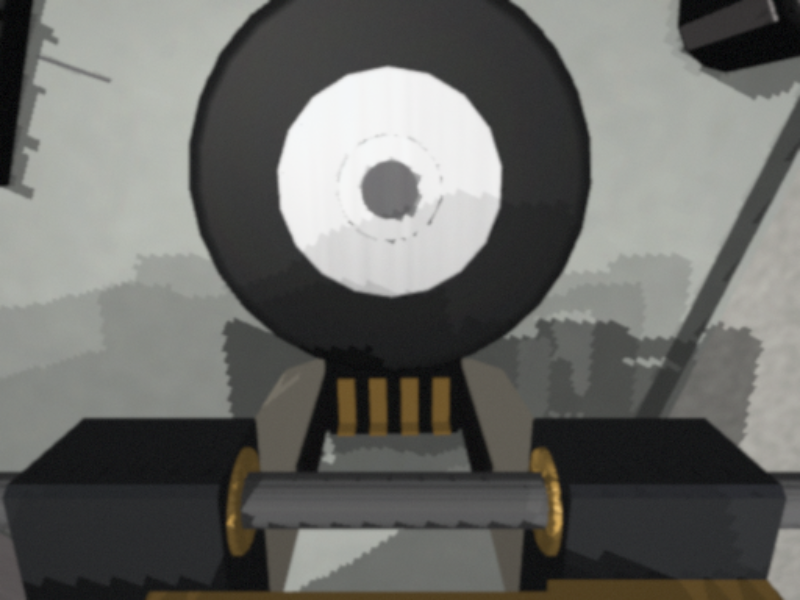

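The block is gripped at 42 mm. Turning it clockwise along the arc.

```bash
python3 -m crank '[[-0.83,-0.32,0,0,0,-7.76,0.3],[-0.87,-0.21,0,0,0,-7.76,0.3],[-0.89,-0.09,0,0,0,-7.76,0.3],[-0.89,0.03,0,0,0,-7.76,0.3],[-0.88,0.15,0,0,0,-7.76,0.3],[-0.85,0.27,0,0,0,-7.76,0.3],[-0.81,0.38,0,0,0,-7.76,0.3],[0,0,0,0,0,0,0.3]]'; python3 w.py w12
```

```text
time: 15.95
position: [0.5315, 0.1045, -0.0087]
eef_rot: [0.399, 1.536, -0.405]
wrist_force: [-4.8, -3.2, 9.0]
gripper_width: 0.0421
[ 0.5315  0.1045 -0.0087] jaw -29.4 tilt -1.0 [-0.1   0.75 -0.21  1.92  0.3   0.51 -1.03]
```

View pics/w12.png

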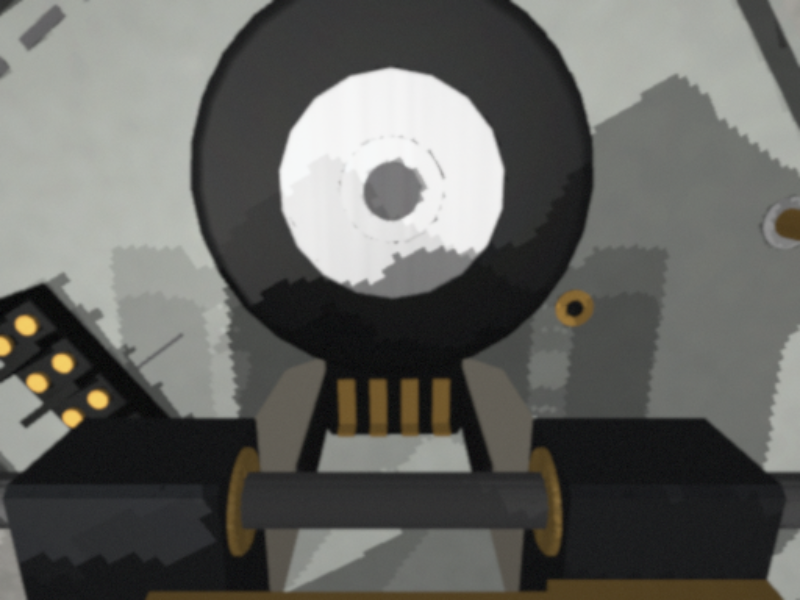

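Works well; the tapped hole is now visible at (574,308). Continuing the turn.

```bash
python3 -c "
from h import *
im,d,p=load('pics/w12.npz')
print('hole',onz(p,574.5*.64-.5,308.5*.64-.5,.004),'bolt',onz(p,392.5*.64-.5,190.5*.64-.5,.057))"
python3 -m crank '[[-0.75,0.49,0,0,0,-7.76,0.3],[-0.68,0.59,0,0,0,-7.76,0.3],[-0.59,0.67,0,0,0,-7.76,0.3],[-0.49,0.74,0,0,0,-7.76,0.3],[-0.39,0.8,0,0,0,-7.76,0.3],[-0.28,0.85,0,0,0,-7.76,0.3],[-0.16,0.88,0,0,0,-7.76,0.3],[0,0,0,0,0,0,0.3]]'; python3 w.py w13
```

```text
hole [0.59784779 0.0954666  0.004     ] bolt [0.56526882 0.16435749 0.057     ]
time: 16.8
position: [0.497, 0.1562, -0.0089]
eef_rot: [1.124, 1.263, -1.132]
wrist_force: [-6.1, -0.2, 10.6]
gripper_width: 0.0421
[ 0.497   0.1562 -0.0089] jaw -83.7 tilt -1.0 [-0.37  0.72  0.04  1.98 -0.07  0.45 -1.74]
```

View pics/w13.png

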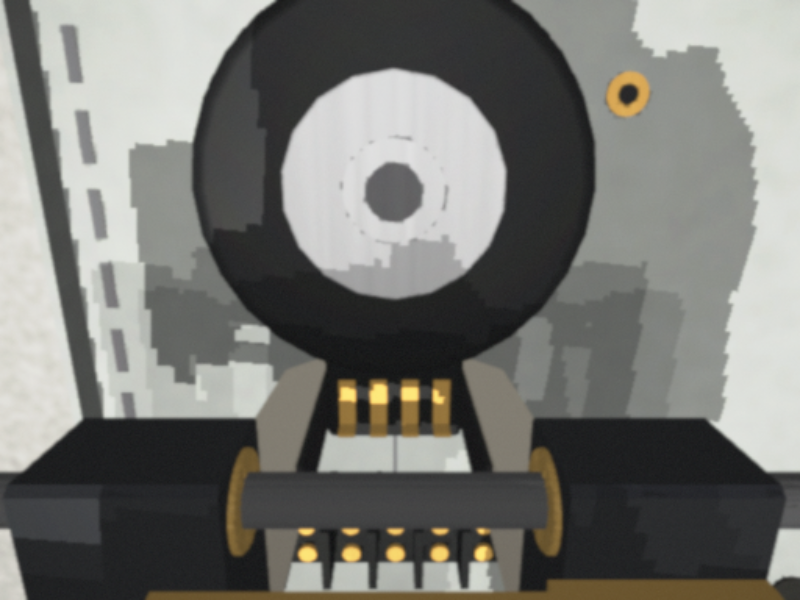

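The tag block faces the strip: the scribed line at (395,455), the middle strip screw at (395,553) and the bolt at (394,191) are collinear. Releasing and lifting.

```bash
python3 -m crank '[[0,0,0,0,0,0,0.6],[0,0,0,0,0,0,0.6],[0,0,0,0,0,0,0.6],[0,0,2,0,0,0,0.6],[0,0,4,0,0,0,0.6],[0,0,4,0,0,0,0.6],[0,0,2,0,0,0,0.6],[0,0,0,0,0,0,0.6]]'; python3 w.py w14; python3 - <<'E'
from h import *
im,d,p=load('pics/w14.npz')
E
```

```text
time: 17.65
position: [0.5035, 0.1562, 0.1135]
eef_rot: [1.132, 1.256, -1.12]
wrist_force: [-0.2, -0.0, -0.0]
gripper_width: 0.0558
[0.5035 0.1562 0.1135] jaw -83.6 tilt -1.0 [-0.39  0.52  0.07  1.89 -0.05  0.72 -1.75]
```

View pics/w14.png

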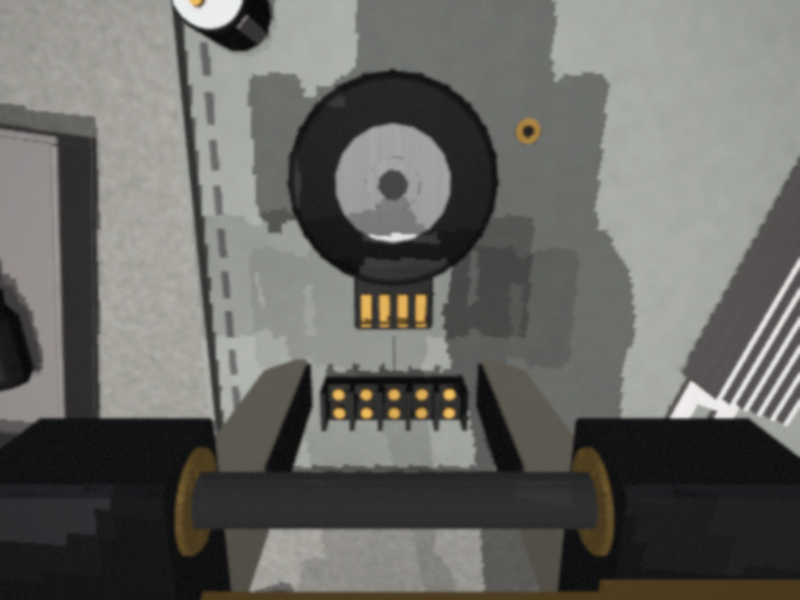

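```bash
python3 -m crank '[[0,-1.1,0,0,0,8.4,0.8],[0,-1.1,0,0,0,8.4,0.8],[0,-1.1,0,0,0,8.4,0.8],[0,-1.1,0,0,0,8.4,0.8],[0,-1.1,0,0,0,8.4,0.8],[0,-1.1,0,0,0,8.4,0.8],[0,-1.1,0,0,0,8.4,0.8],[0,-1.1,0,0,0,8.4,0.8]]'; python3 -m crank '[[0,-1.1,0,0,0,8.4,0.8],[0,-1.1,0,0,0,8.4,0.8],[0,-1.1,0,0,0,8.4,0.8],[0,-1.1,0,0,0,8.4,0.8],[0,-1.1,0,0,0,8.4,0.8],[0,-1.1,0,0,0,8.4,0.8],[0,-1.1,0,0,0,8.4,0.8],[0,-1.1,0,0,0,8.4,0.8]]'; python3 -m crank '[[0,-1.1,0,0,0,8.4,0.8],[0,-1.1,0,0,0,8.4,0.8],[0,-1.1,0,0,0,8.4,0.8],[0,0,0,0,0,0,0.8],[0,0,0,0,0,0,0.8],[0,0,0,0,0,0,0.8],[0,0,0,0,0,0,0.8],[0,0,0,0,0,0,0.8]]'; python3 w.py w15
```

```text
time: 18.5
position: [0.4995, 0.067, 0.1086]
eef_rot: [0.22, 1.563, -0.22]
wrist_force: [-0.5, 1.0, -0.0]
gripper_width: 0.0745
time: 19.3
position: [0.4995, -0.0208, 0.1087]
eef_rot: [-0.695, 1.459, 0.699]
wrist_force: [0.1, 0.8, 0.1]
gripper_width: 0.0742
time: 20.1
position: [0.5007, -0.0527, 0.1106]
eef_rot: [-1.028, 1.315, 1.028]
wrist_force: [-0.1, -0.9, -0.4]
gripper_width: 0.0744
[ 0.5007 -0.0527  0.1106] jaw 76.0 tilt -1.0 [ 0.55  0.6  -0.75  1.93  0.55  0.82  0.83]
```

View pics/w15.png

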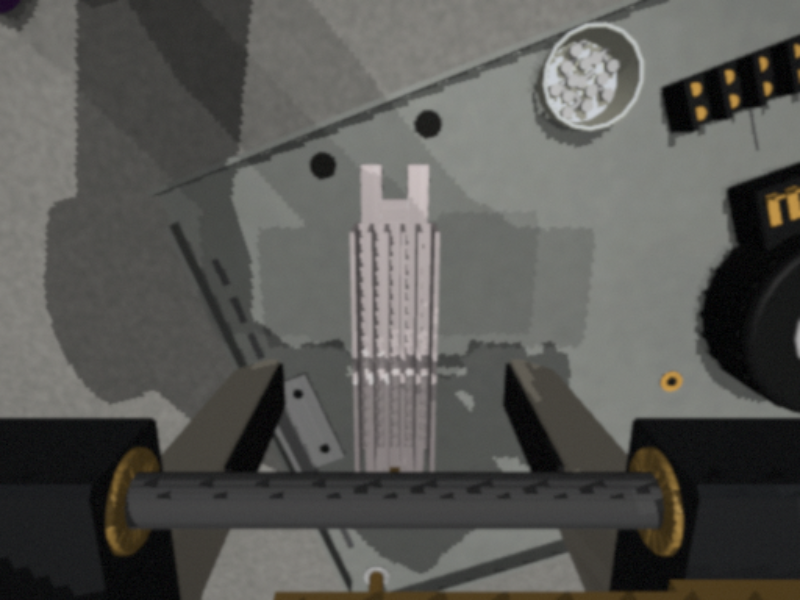

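The heatsink is centred between the jaws (centreline x≈395), free slot at (395,185). I'll measure it, then grip.

```bash
python3 - <<'E'
from h import *
im,d,p=load('pics/w15.npz')
q=lambda x,y:((x+.5)*.64-.5,(y+.5)*.64-.5)
for n,xy,z in [('fl',(361,165),.009),('fr',(429,165),.009),('slotbot',(395,199),.009),('hole',(671,382),.004),('finL',(350,228),.04),('finR',(440,228),.04)]:
    print(n,onz(p,*q(*xy),z).round(4))
m=(onz(p,*q(361,165),.009)+onz(p,*q(429,165),.009))/2; pil=np.array([.6179,-.0814]); v=m[:2]-pil; print(np.linalg.norm(v),np.degrees(np.arctan2(v[1],v[0])))
E
python3 -m crank '[[0,0,-4,0,0,0,0.8],[0,0,-4,0,0,0,0.8],[0,0,-2.5,0,0,0,0.8],[0,0,-1.2,0,0,0,0.8],[0,0,0,0,0,0,0.8],[0,0,0,0,0,0,0.35],[0,0,0,0,0,0,0.35],[0,0,0,0,0,0,0.35]]' 10;  python3 -m crank '[[0,0,0,0,0,0,0.35],[0,0,0,0,0,0,0.35],[0,0,0,0,0,0,0.35],[0,0,0,0,0,0,0.35],[0,0,0,0,0,0,0.35],[0,0,0,0,0,0,0.35],[0,0,0,0,0,0,0.35],[0,0,0,0,0,0,0.35]]' 10; python3 w.py w16
```

```text
fl [ 0.4309 -0.0529  0.009 ]
fr [ 0.4395 -0.0181  0.009 ]
slotbot [ 0.4523 -0.0397  0.009 ]
hole [0.5982 0.0951 0.004 ]
finL [ 0.4578 -0.0637  0.04  ]
finR [ 0.4683 -0.0212  0.04  ]
0.18839102705192218 165.8948419899202
time: 20.95
position: [0.5017, -0.0535, -0.0053]
eef_rot: [-1.028, 1.313, 1.025]
wrist_force: [0.7, 0.5, 0.7]
gripper_width: 0.0549
time: 21.75
position: [0.5013, -0.0532, -0.0057]
eef_rot: [-1.028, 1.314, 1.026]
wrist_force: [-1.4, -1.3, 6.2]
gripper_width: 0.044
[ 0.5013 -0.0532 -0.0057] jaw 76.0 tilt -1.0 [ 0.43  0.77 -0.57  2.02  0.76  0.57  0.65]
```

View pics/w16.png

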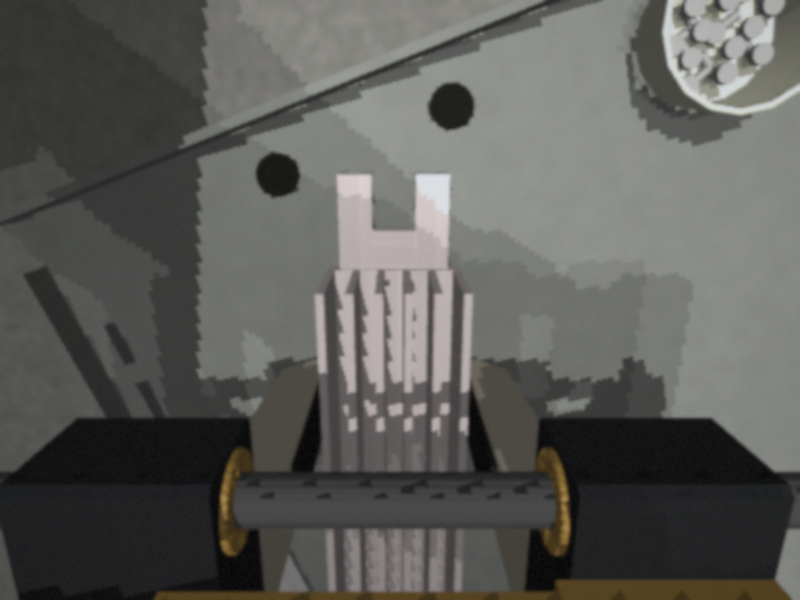

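```bash
python3 - <<'E'
import numpy as np
c=np.array([.6179,-.0814]);r=.12;t=np.radians(np.linspace(166.1,96.6,23))
P=c+r*np.stack([np.cos(t),np.sin(t)],1);print((np.diff(P,axis=0)*100).round(2).tolist(),69.5/22)
E
```

```text
[[0.18, 0.64], [0.21, 0.63], [0.25, 0.61], [0.28, 0.6], [0.31, 0.58], [0.34, 0.57], [0.37, 0.55], [0.4, 0.52], [0.43, 0.5], [0.46, 0.48], [0.48, 0.45], [0.51, 0.42], [0.53, 0.39], [0.55, 0.36], [0.57, 0.33], [0.59, 0.3], [0.6, 0.27], [0.62, 0.24], [0.63, 0.2], [0.64, 0.17], [0.65, 0.13], [0.65, 0.09]] 3.159090909090909
```

```bash
python3 -m crank '[[0.18,0.64,0,0,0,-3.16,0.35],[0.21,0.63,0,0,0,-3.16,0.35],[0.25,0.61,0,0,0,-3.16,0.35],[0.28,0.6,0,0,0,-3.16,0.35],[0.31,0.58,0,0,0,-3.16,0.35],[0.34,0.57,0,0,0,-3.16,0.35],[0.37,0.55,0,0,0,-3.16,0.35],[0.4,0.52,0,0,0,-3.16,0.35]]'; python3 w.py w17; python3 -c "
from workcell import viewer
from h import *
im,d=viewer.capture('scene'); crop(im,230,140,380,260,4,'pics/s17.png')"
```

```text
time: 22.6
position: [0.5222, -0.0085, -0.0059]
eef_rot: [-0.692, 1.464, 0.688]
wrist_force: [-3.1, -3.4, 9.2]
gripper_width: 0.0443
[ 0.5222 -0.0085 -0.0059] jaw 50.6 tilt -1.0 [ 0.26  0.76 -0.45  1.97  0.61  0.56  0.27]
```

View pics/w17.png

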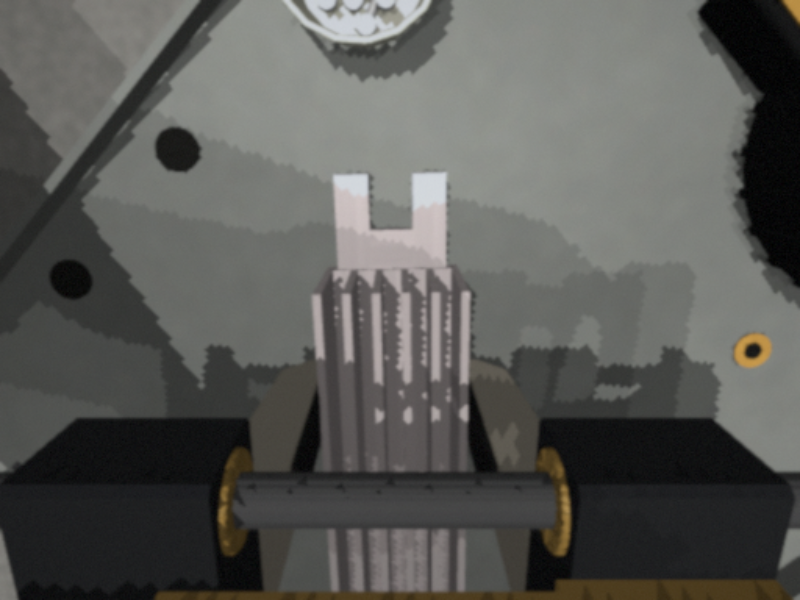

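View pics/s17.png

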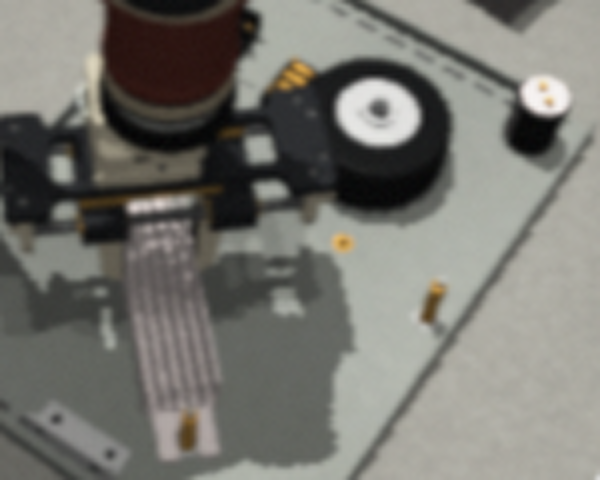

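Still hooked, with no slip. Continuing.

```bash
python3 -m crank '[[0.43,0.5,0,0,0,-3.16,0.35],[0.46,0.48,0,0,0,-3.16,0.35],[0.48,0.45,0,0,0,-3.16,0.35],[0.51,0.42,0,0,0,-3.16,0.35],[0.53,0.39,0,0,0,-3.16,0.35],[0.55,0.36,0,0,0,-3.16,0.35],[0.57,0.33,0,0,0,-3.16,0.35],[0.59,0.3,0,0,0,-3.16,0.35]]';python3 -m crank '[[0.6,0.27,0,0,0,-3.16,0.35],[0.62,0.24,0,0,0,-3.16,0.35],[0.63,0.2,0,0,0,-3.16,0.35],[0.64,0.17,0,0,0,-3.16,0.35],[0.65,0.13,0,0,0,-3.16,0.35],[0,0,0,0,0,0,0.35],[0,0,0,0,0,0,0.35],[0,0,0,0,0,0,0.35]]'; python3 w.py w18
```

```text
time: 23.5
position: [0.5626, 0.0247, -0.0061]
eef_rot: [-0.349, 1.549, 0.346]
wrist_force: [-4.9, -1.2, 9.4]
gripper_width: 0.0442
time: 24.3
position: [0.5956, 0.0362, -0.0061]
eef_rot: [-0.132, 1.569, 0.132]
wrist_force: [-1.1, 0.9, 6.7]
gripper_width: 0.044
[ 0.5956  0.0362 -0.0061] jaw 9.6 tilt -1.0 [ 0.08  0.8  -0.29  1.76  0.35  0.63 -0.25]
```

View pics/w18.png

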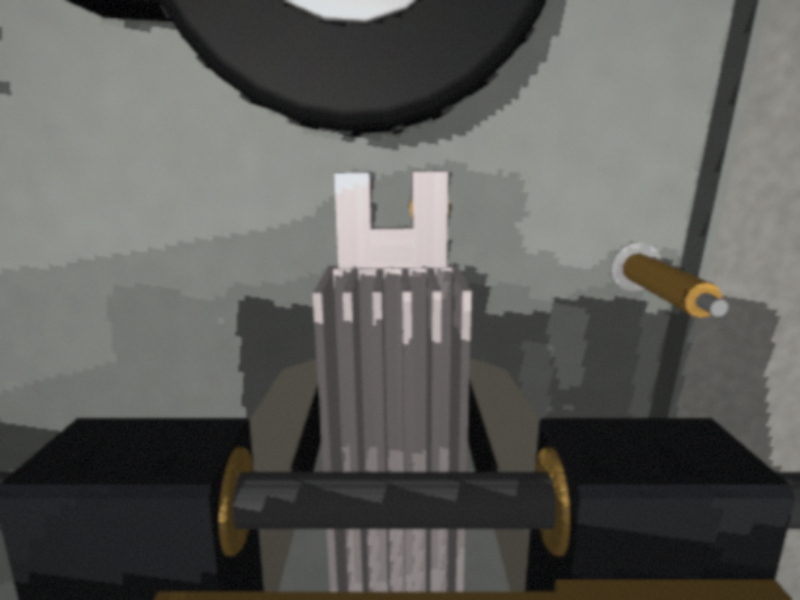

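```bash
python3 - <<'E'
from h import *
im,d,p=load('pics/w18.npz')
q=lambda x,y:((x+.5)*.64-.5,(y+.5)*.64-.5)
m=(onz(p,*q(334,172),.009)+onz(p,*q(448,171),.009))/2;b=onz(p,*q(391.5,229),.009); print(m,b,onz(p,*q(411,208),.004))
f1=(onz(p,*q(316,292),.04)+onz(p,*q(470,292),.04))/2;print(f1)
for P in (m,b,f1):
  v=P[:2]-[.6179,-.0814];print(np.linalg.norm(v),np.degrees(np.arctan2(v[1],v[0])))
E
python3 -m crank '[[0.3,0.05,0,0,0,-1.5,0.35],[0.35,0.04,0,0,0,-1.6,0.35],[0,0,0,0,0,0,0.35],[0,0,0,0,0,0,0.35],[0,0,0,0,0,0,0.35],[0,0,0,0,0,0,0.35],[0,0,0,0,0,0,0.35],[0,0,0,0,0,0,0.35]]'; python3 w.py w19; python3 -c "
from h import *
im,d,p=load('pics/w19.npz');crop(im,190,90,310,190,6,'pics/w19c.png')"
```

```text
[0.58351821 0.10507341 0.009     ] [0.58671423 0.08716539 0.009     ] [0.592005  0.0943841 0.004    ]
[0.58947239 0.0745938  0.04      ]
0.18961655706674982 100.44681467181732
0.17142591289360273 100.48160340307469
0.15856290690748684 100.32798941563519
time: 25.15
position: [0.6015, 0.0372, -0.0062]
eef_rot: [-0.089, 1.572, 0.09]
wrist_force: [-3.9, 0.5, 7.2]
gripper_width: 0.0441
[ 0.6015  0.0372 -0.0062] jaw 6.5 tilt -1.0 [ 0.07  0.81 -0.28  1.74  0.34  0.64 -0.28]
```

View pics/w19c.png

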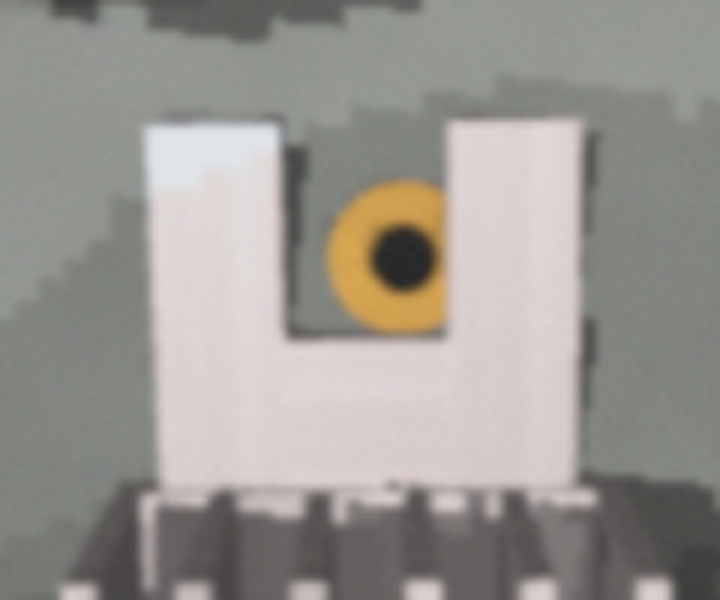

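The slot centre is at crop x≈366 and the hole at 403, so it needs about 3 mm more swing.

```bash
python3 -m crank '[[0.11,0.01,0,0,0,-0.5,0.35],[0.11,0.01,0,0,0,-0.5,0.35],[0,0,0,0,0,0,0.35],[0,0,0,0,0,0,0.35],[0,0,0,0,0,0,0.35],[0,0,0,0,0,0,0.35],[0,0,0,0,0,0,0.35],[0,0,0,0,0,0,0.35]]'; python3 w.py w20; python3 -c "
from h import *
im,d,p=load('pics/w20.npz');crop(im,190,90,310,190,6,'pics/w20c.png')"
```

```text
time: 26.0
position: [0.603, 0.0374, -0.0061]
eef_rot: [-0.077, 1.574, 0.077]
wrist_force: [-4.8, 1.0, 7.2]
gripper_width: 0.0441
[ 0.603   0.0374 -0.0061] jaw 5.6 tilt -1.0 [ 0.07  0.81 -0.27  1.73  0.33  0.65 -0.29]
```

View pics/w20c.png

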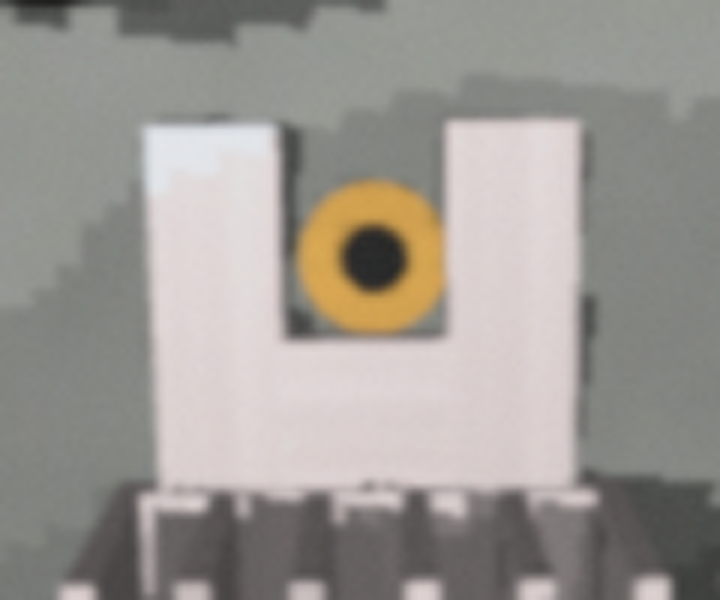

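```bash
python3 -m crank '[[0.06,0,0,0,0,-0.2,0.35],[0,0,0,0,0,0,0.35],[0,0,0,0,0,0,0.35],[0,0,0,0,0,0,0.65],[0,0,0,0,0,0,0.65],[0,0,0,0,0,0,0.65],[0,0,0,0,0,0,0.65],[0,0,0,0,0,0,0.65]]'; python3 -m crank '[[0,0,2,0,0,0,0.65],[0,0,4,0,0,0,0.65],[0,0,4,0,0,0,0.65],[0,-2,3,0,0,0,0.65],[0,-2,3,0,0,0,0.65],[0,-2,2,0,0,0,0.65],[0,0,0,0,0,0,0.65],[0,0,0,0,0,0,0.65]]'; python3 w.py w21; python3 -c "
from h import *
im,d,p=load('pics/w21.npz');crop(im,190,60,320,160,6,'pics/w21c.png')"
```

```text
time: 26.85
position: [0.6061, 0.0369, -0.0067]
eef_rot: [-0.073, 1.57, 0.073]
wrist_force: [-0.1, 0.6, -0.0]
gripper_width: 0.0605
time: 27.65
position: [0.6056, -0.0227, 0.1731]
eef_rot: [-0.072, 1.57, 0.073]
wrist_force: [-0.6, 1.0, -0.9]
gripper_width: 0.0606
[ 0.6056 -0.0227  0.1731] jaw 5.3 tilt -1.0 [ 0.22  0.59 -0.36  1.58  0.23  1.01 -0.11]
```

View pics/w21.png

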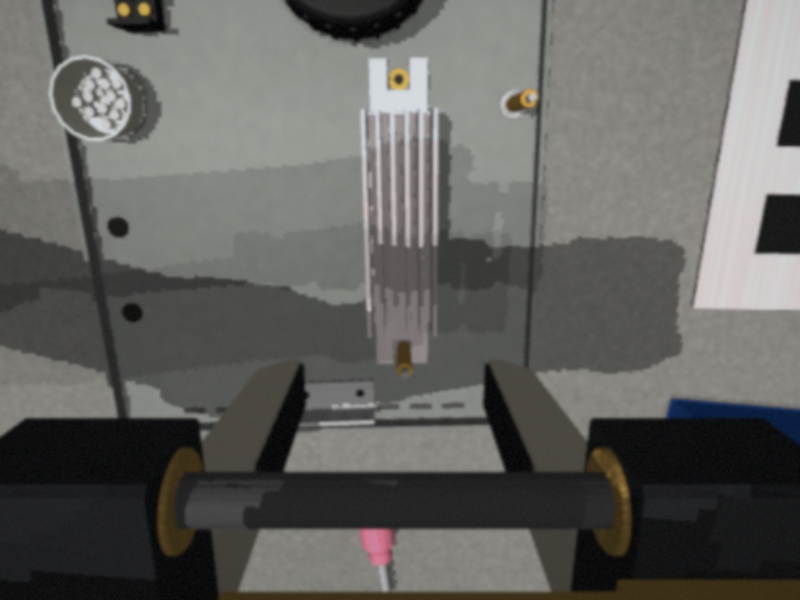

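View pics/w21c.png

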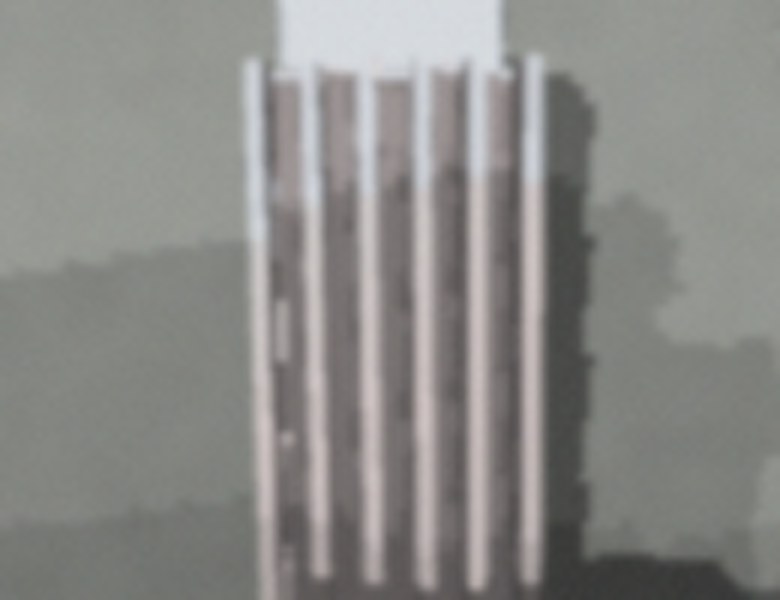

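```bash
python3 - <<'E'
from h import *
from workcell import viewer
im,d,p=load('pics/w21.npz')
a=cv2.resize(im[30:80,220:290],None,fx=8,fy=8,interpolation=cv2.INTER_CUBIC);b=cv2.resize(im[205:255,220:290],None,fx=8,fy=8,interpolation=cv2.INTER_CUBIC)
t,dt=viewer.capture('top');np.savez('pics/top9.npz',im=t,d=dt,**viewer.camera_params('top'))
crop(t,90,110,310,240,3.6,'pics/top9.png')
cv2.imwrite('pics/w21d.png',np.vstack([b*0+a,b])[:600 if 0 else 800,:,::-1][:,:,:]);
cv2.imwrite('pics/w21d.png',np.hstack([a,b])[:,:,::-1][:, :]);
cv2.imwrite('pics/w21d.png',cv2.resize(np.hstack([a,b])[:,:,::-1],(800,286)))
E
```

```text
(no output)
```

View pics/w21d.png

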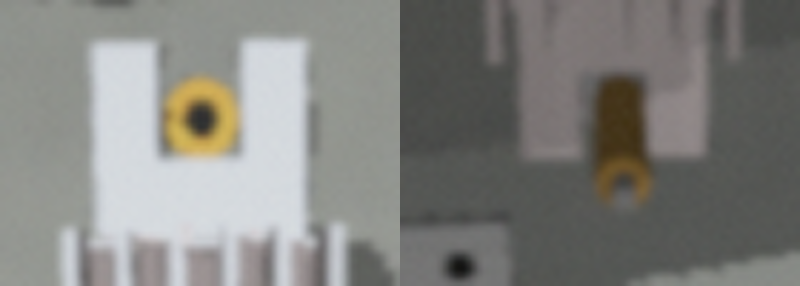

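View pics/top9.png

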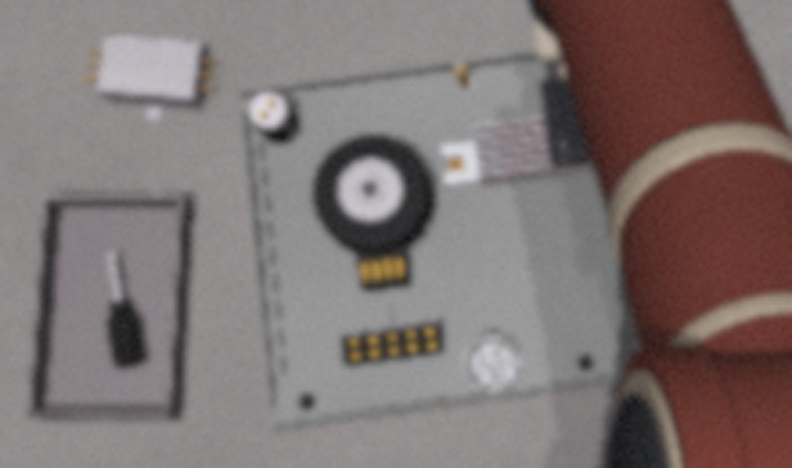

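```bash
python3 - <<'E'
from h import *
im,d,p=load('pics/w21.npz')
# crop shown scale 8*800/1120 per px
k=8*800/1120
g=lambda x,y,u0=220,v0=30:(u0+(x+.5)/k-.5,v0+(y+.5)/k-.5)
hole=onz(p,*g(201,118),.004)
eL=onz(p,*g(91,40),.009);eR=onz(p,*g(306,39),.009);e=(eL+eR)/2
nL=onz(p,*g(520-400,157,220,205),.009);nR=onz(p,*g(707-400,157,220,205),.009);n=(nL+nR)/2
u=(e-n)/np.linalg.norm(e-n)
sb=onz(p,*g(201,156),.009)
print('len',np.linalg.norm(e-n),'width',np.linalg.norm(eL-eR))
fs=n+u*.189; fs2=e-u*.011
print('free slot',fs2,'hole',hole,'err mm',(fs2-hole)[:2]*1e3, 'slot bottom->hole', np.linalg.norm((sb-hole)[:2]))
pil=hole[:2]+.178*np.array([.1128,-.9936]); org=n+u*.011;org2=e-u*.189
print('pillar',pil,'hs origin',org,org2, (org[:2]-pil)*1e3,(org2[:2]-pil)*1e3)
top=onz(p,*g(622-400,181,220,205),.046);print('pillar from top',top)
E
```

```text
len 0.19983538248059715 width 0.03570739664920971
free slot [0.59743572 0.09598965 0.009     ] hole [0.59778121 0.09547894 0.004     ] err mm [-0.34548383  0.51070936] slot bottom->hole 0.0065269901859940135
pillar [ 0.61785961 -0.08138186] hs origin [ 0.61684454 -0.08078343  0.009     ] [ 0.61686251 -0.08094707  0.009     ] [-1.01506483  0.59843164] [-0.9970986   0.43479747]
pillar from top [ 0.61798229 -0.08073716  0.046     ]
```

The measurements agree: the free slot is about 0.6 mm from the hole, the hook about 1 mm from the pillar, and the driver is in the tray. Handing in.

```bash
python3 -c "
from workcell import env
print(env.close_job())"
```

```text
the job is handed in; nothing more can be done
None
```

I finished all three jobs and handed in at about 28 s on the robot's clock, against the 67 s limit. The hand-in reports no verdict, so the results below are from my own checks.

- **Screwdriver:** the black-handled driver lies in the tool tray, well inside the walls, as seen by the wrist and top cameras. My first two grasps closed on nothing because the fingertips sit about 24 mm higher than the reported TCP. I saw this in the wrist depth image, went lower, and it gripped at 25.6 mm, matching the 26 mm handle.
- **Transformer:** I gripped the tag block and turned it about 109° clockwise. After release, the bolt, tags, the scribed line on the chassis and the middle strip screw line up to within about a pixel in the wrist picture. I did not work out the distance to the goal in millimetres.
- **Heatsink:** I swung it about 70° round the pillar with the jaws across its fins and it stayed hooked. After release the free slot measured about 0.6 mm from the tapped hole and the hooked end about 1 mm from the pillar. The measured length was 199.8 mm against the true 200 mm.
- **Bystanders and robot:** the gripper is open and raised clear of everything. I never touched a bystander. The capacitor, screw pot and mains filter look undisturbed in the last top view, and the bracket in the last wrist view. I did not re-measure any of them, and the multimeter and pliers were not in the last pictures I checked.

The chassis fits from the different camera views disagreed by 2 to 3 mm. For the final heatsink placement I relied on the hole as seen directly by the wrist camera.

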